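# Press a spare valve and regulator into their foam kit trays

### The arm

A 6-joint arm with a two-finger parallel gripper is mounted at the origin on the work surface. World frame = base frame: x ahead of the robot, y to its left, z up, the work surface at z = 0. Lengths are in m, angles in rad, forces in N, time in s.
With the tool pointing down it reaches from about 0.25 to 0.775 m from the base axis. Payload 4 kg.
Tool frame: the origin (TCP) lies midway between the tips of the shut fingers; the grasp point (between the pads) lies arm.pinch_z behind it (arm.pinch_z is the distance from the TCP to the grasp point, in m); z points along the fingers, x is the direction in which the jaws open and shut, and the axes are right-handed (so a half turn about z gives the same grasp; the last joint's range is limited). The gripper opens to 94 mm and grips with 3 to 60 N. Pads are 16 mm wide; open, the fingers measure 119 mm over their backs; the gripper's body (75 mm by 177 mm) begins 78 mm behind the grasp point.
Start: joints at [1.132, 0.087, 1.371, -0, 1.684, -0.103], TCP at [0.181, 0.519, 0.206] pointing down, gripper open.
Joint ranges: [-3.1, 3.1], [-0.76, 2.03], [0.27, 2.55], [-1.08, 4.22], [0.17, 2.65], [-2.57, 2.57]. Speed limits (rad/s): [2.79, 2.79, 3.14, 3.14, 3.14, 3.14].

### API

Orientations are given as a rotation vector (axis times angle).
In Python, from workcell import arm gives the robot as it stands. The module is installed in compiled form; this text tells all that it offers.
- The arm moves only by the tool move_arm, never from a script. Its argument "motion" is a list that holds one entry, the list of rows, each a list of 6 numbers: the shift along the tool's x, y, z scaled (see below), then the turn, a rotation vector about the tool's x, y, z scaled (see below). A call has 1 to 12 rows; each row is the pose to reach, as a shift and turn from the pose commanded when the call began, along the tool's axes at that moment; what a row does not reach only later rows make up. The controller multiplies each number of a shift by 0.4 m and each number of a turn by pi/4 rad. A row lasts 1/8 s, in which the tool goes at most 62.5 mm and 10.7 degrees, less where a joint would pass 70% of its speed; a pose out of reach is approached as far as the arm can. A call with a number of a shift or a turn outside -1 to 1 is refused whole. A call with a gripper value outside its range is refused whole. "claw" is the opening, from 0 (shut) to 1 (fully open), set as the call begins (left out, the last holds). The fingers move at their own pace and stop on an object; "force" is the grip in N (left out, the last holds). Time passes only in rows, so rows that repeat a pose let the fingers close. It gives the time, the measured TCP pose, the force and the opening at its end, in the units of the state.
- arm.read_state(): the state, without advancing time (a new reading comes with each control period).
- arm.capture(name): name is "scene" or "top" or "wrist"; returns the picture (400x640x3 uint8, red, green, blue); there is no depth.
- arm.get_calibration(name): a dict with "K" (3x3 intrinsics, pixels), "dist_coeffs" ([k1, k2, p1, p2, k3] as OpenCV has them; the pictures are not rectified), "xyz" and "orientation" of the camera in the world. Camera axes: x right, y up, looking along -z (the intrinsics and any distortion apply to the point x, -y, -z); pixel columns grow to the right and rows downward; lengths in m; the calibration is good to about 2 mm. A picture is of the moment at which its call begins: read the wrist's pose just before it. get_calibration takes no time and is no camera call; for the wrist camera it gives the pose at the moment of the call.
- arm.job_done(): hands the job in, once; it reports no verdict.
Trained networks look in the newest picture that a camera, given by its name, has taken for a name from the list of things; names that differ only in an ending like _2 or _b are one class to them, and where a whole thing is asked for, a point or a joint stands for the part that bears it (a point fixed in the world has none). Each returns a list of dicts, best first, with "conf" (0 to 1); they miss things now and then, are a little off and sometimes report something else, mostly with a low value. They report only what shows in the picture. A call takes as long as a camera call. They do not tell look-alikes from the thing itself.
- arm.masks_of(camera, name): "region" (400x640 bool, what is visible of it) and "rect" ([left, top, width, height] in pixels, round what is visible of it).
- arm.tip_of(camera, name): "location" ([column, row] in pixels: a listed point, or the origin of a listed thing).
The state is a dict: "time_s": time; "joint_pos": joint angles; "qvel": joint speeds; "effort": joint torques, N m; "ee_pos": TCP position; "tcp_rot": TCP orientation; "force": force on the tool from outside, world axes, zero at the start; "torque": the same for the moment, N m; "width": finger opening in m.
Only numpy, scipy, OpenCV 4.12 (cv2) and the standard library are available. Lean on these libraries where they do the work, as an engineer would, in place of code of your own. Each camera call takes 0.05 s, during which the arm holds its last target.

### The job

Pack the spare-parts kit: press the solenoid valve and the pressure regulator into the foam cutouts made for them in the two sloped blue trays, coil and knob facing out, each pushed fully home so that the top of its metal body is flush with the foam. Either way round along the cutout will do. Let go of both and leave the carton, the jar and the screwdriver where they are.

Things in the scene. Friction and masses are not known exactly. Their poses are not given: they have to be found in the camera images.
- valve_center (a point): Solenoid valve, loose, standing on the table with its coil up. Metal body 130 (x) x 42 (y) x 36 (z) mm with grey end caps; centred on top of it a black square coil 56 (x) x 34 (y) x 30 (z) mm, the handle to grip across y. Whole height 66 mm, 0.25 to 0.5 kg. The point is its centre, half-way up (33 mm above its underside, 3 mm below the body's top); z up through the coil, x along the body.
- regulator_center (a point): Pressure regulator, loose, standing on the table with its knob up. Squat metal body 80 (x) x 60 (y) x 36 (z) mm; centred on top of it a round black knob, 44 mm in diameter, 30 mm high, to grip by. Whole height 66 mm, 0.25 to 0.5 kg. The point is its centre, half-way up (33 mm above its underside, 3 mm below the body's top); z up through the knob, x along the body's longer side.
- valve_foam: Grey foam block fixed in a sloped blue tray, with the long narrow cutout for the valve. Origin: centre of the cutout's mouth in the foam's face (190 x 130 mm), 112 mm above the table. z: square to the face and outward, leaning 28 degrees from vertical towards the stand's low front; x: up the slope, along the cutout; y: to the left. The blue rim is 2 to 4 mm below the face.
- valve_floor (a point): Centre of the solid floor of the valve cutout, 36 mm below its mouth; axes as the foam's. Mouth 136 (x) by 48 (y) mm. Its x-long sides are springy foam, tapering in over 15 mm, then 37 mm apart, so the 42 mm body must be pressed in: about 10 to 25 N, straight along -z; its weight alone will not do. 3 mm play at each x end. Tray: 220 x 160 mm, back rim 162 mm high.
- reg_foam: Grey foam block fixed in a sloped blue tray, with the short wide cutout for the regulator. Origin: centre of the cutout's mouth in the foam's face (190 x 130 mm), 112 mm above the table. z: square to the face and outward, leaning 28 degrees from vertical towards the stand's low front; x: up the slope, along the cutout; y: to the left. The blue rim is 2 to 4 mm below the face.
- reg_floor (a point): Centre of the solid floor of the regulator cutout, 36 mm below its mouth; axes as the foam's. Mouth 86 (x) by 66 (y) mm. Its x-long sides are springy foam, tapering in over 15 mm, then 55 mm apart, so the 60 mm body must be pressed in: about 10 to 25 N, straight along -z; its weight alone will not do. 3 mm play at each x end. Tray: 220 x 160 mm, back rim 162 mm high.
- carton: Cardboard carton, loose, 120 x 90 x 70 mm, to be left alone. Origin: centre of its underside.
- jar: Lidded white jar, loose, 64 mm in diameter, 85 mm high, to be left alone. Origin: centre of its underside.
- driver: Screwdriver with black handle, loose, about 200 mm long, lying along its own x, to be left alone.
Things that resemble listed ones, but are neither listed nor needed, are in the scene too. What is shaped like the part that bears regulator_center but orange is not meant.

How it is judged:
At the end, for the whole second after the job is handed in: Valve in the long cutout and regulator in the short one, coil and knob outward, each within 3 mm of fully home, within 6 mm of the cutout's centre along and across, and within 0.07 rad (4 degrees) of square to the foam's face and of the cutout's direction (either way round) (x of valve_center in the frame of valve_foam between -0.006 and 0.006 m and y of valve_center in the frame of valve_foam between -0.006 and 0.006 m and z of valve_center in the frame of valve_foam between -0.008 and 0 m and angle between the z axis of valve_center and the z axis of valve_foam, either way round below 0.07 rad and angle between the x axis of valve_center and the x axis of valve_foam, either way round below 0.07 rad and angle between each of valve_center, regulator_center's own z axis and vertical below 0.65 rad and x of regulator_center in the frame of reg_foam between -0.006 and 0.006 m and y of regulator_center in the frame of reg_foam between -0.006 and 0.006 m and z of regulator_center in the frame of reg_foam between -0.008 and 0 m and angle between the z axis of regulator_center and the z axis of reg_foam, either way round below 0.07 rad and angle between the x axis of regulator_center and the x axis of reg_foam, either way round below 0.07 rad); the robot touches nothing.
It fails at once if the carton is pushed more than 20 mm from its place (distance of carton from where it was at the start of the episode above 0.02 m).
It fails at once if the jar is pushed more than 20 mm from its place (distance of jar from where it was at the start of the episode above 0.02 m).
It fails at once if the screwdriver is pushed more than 20 mm from its place (distance of driver from where it was at the start of the episode above 0.02 m).
It also fails if it takes over 72 s, if anything falls off the work surface, if the arm or the gripper's body presses on something with over 40 N, if the wrist force passes 120 N, or if a joint passes its speed limit or range.

## Working session

There is one attempt and no reset: what is moved stays moved. The work goes in short steps, Python scripts to look and compute and a tool call to move; the robot and the scene stay as the last step left them, time stands still between calls to the robot, and variables do not carry over. Pictures are saved under pics/ and viewed, and the job is handed in when it is done.

Besides the shell and the picture viewer there is one more tool, called after "Emit:" by a JSON object that holds its "fn" and its "kwargs", one argument or row to a line. move_arm: Moves the arm, as the interface text tells. Shifts and turns lie within -1 to 1; 1 stands for 0.4 m of shift or pi/4 rad of turn. Its arguments: {"type":"object","properties":{"motion":{"type":"array","items":{"type":"array","items":{"type":"array","items":{"type":"number"}}}},"claw":{"type":"number"},"force":{"type":"number"}},"required":["motion"]}

```bash
mkdir -p pics
python3 - <<'E'
from workcell import arm
import cv2
print(arm.read_state(), arm.pinch_z)
for n in ["scene","top","wrist"]:
    im=arm.capture(n); cv2.imwrite(f"pics/a_{n}.png",im[:,:,::-1])
    print(n,arm.get_calibration(n))
E
```

```text
{'time_s': 0.0, 'joint_pos': array([ 1.13188219e+00,  8.79294557e-02,  1.37224669e+00, -4.62159405e-05,
        1.68358514e+00, -1.03154928e-01]), 'qvel': array([ 7.26870815e-04, -8.41981060e-04, -7.64981370e-04, -1.13524159e-03,
        1.28971793e-03, -3.00543636e-05]), 'effort': array([ 2.04451262e-04, -3.40179420e+01, -3.02428687e+01,  7.18986872e-02,
        3.29064194e-02, -1.78091786e-04]), 'ee_pos': array([0.18103151, 0.51877299, 0.20432197]), 'tcp_rot': array([ 2.56049735,  1.81837715, -0.00292918]), 'force': array([ 0.10883471,  1.03785706, -0.12058209]), 'torque': array([ 0.00145923, -0.0075974 ,  0.00596362]), 'width': 0.09402470215969122} 0.0188
scene {'K': array([[388.61520756,   0.        , 323.42872721],
       [  0.        , 388.61520756, 193.89175311],
       [  0.        ,   0.        ,   1.        ]]), 'dist_coeffs': array([-0.08209814,  0.        ,  0.        ,  0.        ,  0.        ]), 'xyz': array([ 0.99829975, -0.56488357,  0.76844226]), 'orientation': array([0.74318491, 0.28717447, 0.71752054])}
top {'K': array([[423.25483623,   0.        , 324.96930029],
       [  0.        , 423.25483623, 198.51076605],
       [  0.        ,   0.        ,   1.        ]]), 'dist_coeffs': array([0.02625395, 0.        , 0.        , 0.        , 0.        ]), 'xyz': array([ 0.39912282, -0.06085055,  1.19688365]), 'orientation': array([ 0.10695189, -0.13128462, -1.57141117])}
wrist {'K': array([[302.87910197,   0.        , 323.87805105],
       [  0.        , 302.87910197, 196.35421814],
       [  0.        ,   0.        ,   1.        ]]), 'dist_coeffs': array([0.00306737, 0.        , 0.        , 0.        , 0.        ]), 'xyz': array([0.11953822, 0.54050112, 0.38276505]), 'orientation': array([-0.20224114, -0.14078296,  1.22836106])}
```

View pics/a_scene.png

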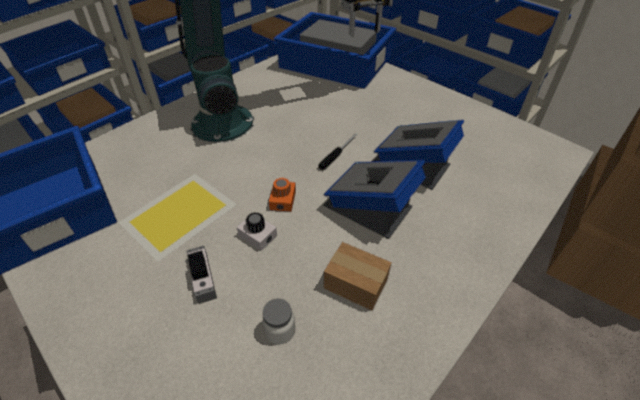

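View pics/a_top.png

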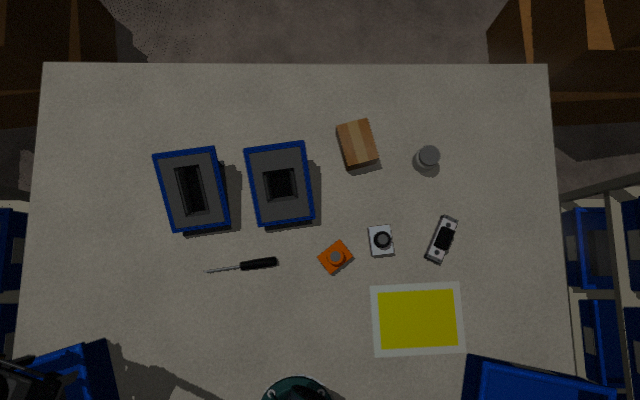

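View pics/a_wrist.png

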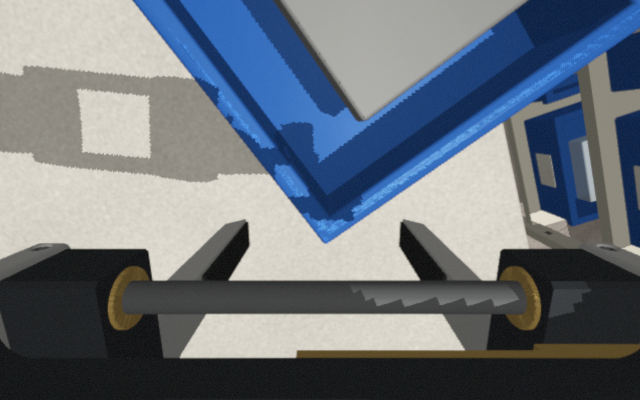

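```bash
cat > h.py <<'E'
import numpy as np, cv2
from scipy.spatial.transform import Rotation as R
def ray(c,px):
    K=np.array(c['K']);u=cv2.undistortPoints(np.array([[px]],float),K,np.array(c['dist_coeffs']))[0,0]
    d=R.from_rotvec(c['orientation']).as_matrix()@np.array([u[0],-u[1],-1.])
    return np.array(c['xyz']),d/np.linalg.norm(d)
def onz(c,px,z):
    o,d=ray(c,px);return o+d*(z-o[2])/d[2]
def tri(rs):
    A=np.zeros((3,3));b=np.zeros(3)
    for o,d in rs:
        P=np.eye(3)-np.outer(d,d);A+=P;b+=P@o
    p=np.linalg.solve(A,b);return p,[np.linalg.norm((np.eye(3)-np.outer(d,d))@(p-o)) for o,d in rs]
def proj(c,P):
    P=np.atleast_2d(P).astype(float);M=R.from_rotvec(c['orientation']).as_matrix()
    q=(P-np.array(c['xyz']))@M;q=q*[1,-1,-1]
    return cv2.projectPoints(q.reshape(-1,1,3),np.zeros(3),np.zeros(3),np.array(c['K']),np.array(c['dist_coeffs']))[0][:,0]
E
python3 - <<'E'
from workcell import arm
from h import *
cals={n:arm.get_calibration(n) for n in ["scene","top"]}
for t in ["valve_center","regulator_center","valve_foam","reg_foam","valve_floor","reg_floor","carton","jar","driver"]:
    for n in cals:
        r=arm.tip_of(n,t)
        print(t,n,[(np.round(x['location'],1).tolist(),round(x['conf'],2)) for x in r])
im=cv2.imread("pics/a_scene.png");cv2.imwrite("pics/b_s.png",cv2.resize(im[100:240,260:480],None,fx=3.5,fy=3.5,interpolation=cv2.INTER_CUBIC))
im=cv2.imread("pics/a_top.png");cv2.imwrite("pics/b_t.png",cv2.resize(im[125:285,140:340],None,fx=3.5,fy=3.5,interpolation=cv2.INTER_CUBIC))
print(arm.read_state()['time_s'])
E
```

```text
valve_center scene [([197.6, 267.2], 0.88)]
valve_center top [([440.6, 239.1], 0.66)]
regulator_center scene [([257.2, 227.2], 0.88), ([279.9, 193.6], 0.57)]
regulator_center top [([378.6, 240.9], 0.81), ([332.9, 258.0], 0.57)]
valve_foam scene [([417.1, 132.7], 0.64)]
valve_foam top [([191.2, 191.7], 0.83)]
reg_foam scene [([369.6, 175.7], 0.69)]
reg_foam top [([280.9, 183.7], 0.6), ([281.9, 179.8], 0.37)]
valve_floor scene [([422.2, 147.4], 0.97), ([357.9, 280.9], 0.73)]
valve_floor top [([194.1, 188.0], 0.7), ([281.5, 183.9], 0.39)]
reg_floor scene [([373.3, 184.2], 0.96)]
reg_floor top [([281.0, 178.0], 0.59)]
carton scene [([356.6, 283.0], 0.59)]
carton top [([357.2, 145.3], 0.73), ([242.8, 264.8], 0.19)]
jar scene [([279.8, 330.5], 0.66)]
jar top [([423.6, 162.5], 0.8), ([441.1, 238.1], 0.33), ([381.0, 240.8], 0.15)]
driver scene [([341.5, 150.0], 0.63)]
driver top [([241.6, 266.9], 0.59)]
1.05
```

View pics/b_s.png

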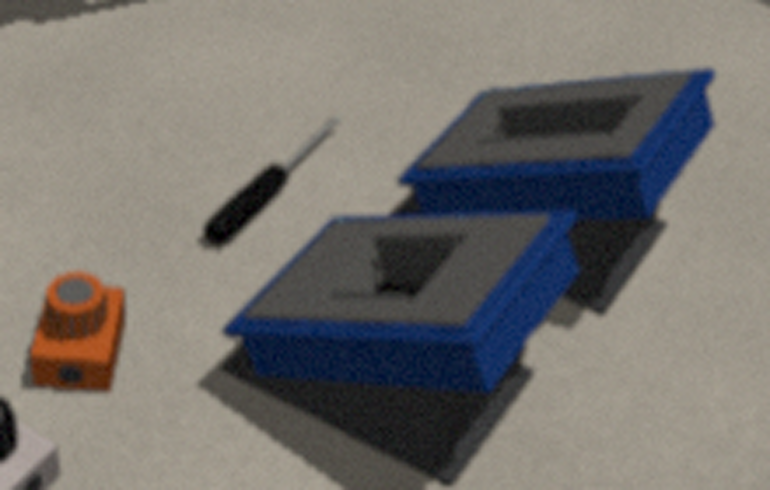

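View pics/b_t.png

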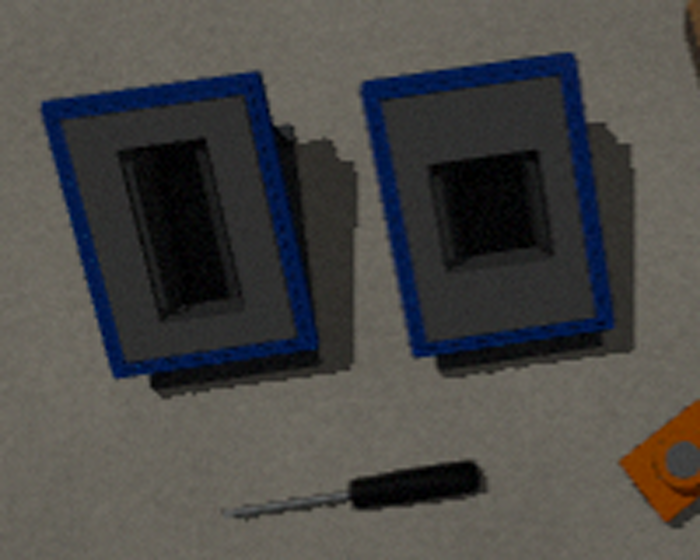

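```bash
cat >> h.py <<'E'
def foamR(yaw):
    # x up slope (horizontal dir yaw, rising 28deg), z leaning back to -x
    return (R.from_euler('z',yaw)*R.from_euler('y',-np.radians(28))).as_matrix()
E
python3 - <<'E'
from workcell import arm
from h import *
from scipy.optimize import least_squares
cs={n:arm.get_calibration(n) for n in ["scene","top"]}
T={'valve':[(42,102),(260,72),(318,350),(118,378)],'reg':[(362,82),(575,54),(612,328),(415,356)]}
S={'valve':[(480,90),(714,72),(637,162),(402,182)],'reg':[(332,216),(580,212),(475,330),(228,330)]}
# top order: far-left, far-right, near-right, near-left; scene order: near-left, far-left, far-right, near-right
M=np.array([[.11,.08,-.003],[.11,-.08,-.003],[-.11,-.08,-.003],[-.11,.08,-.003]])
for k in T:
    pt=np.array(T[k])/3.5+[140,125]; ps=np.array(S[k])/3.5+[260,100]
    def P(v): return M@foamR(v[2]).T+[v[0],v[1],.112]
    f=lambda v:(proj(cs['top'],P(v))-pt).ravel()
    g=lambda v:(proj(cs['scene'],P(v)[[3,0,1,2]])-ps).ravel()
    r=least_squares(f,[.5,.2,0]);print(k,r.x,np.round(r.fun,1))
    r2=least_squares(g,r.x);print(k,r2.x,np.round(r2.fun,1))
# parts
a=[('valve',(197.6,267.2),(440.6,239.1)),('reg',(257.2,227.2),(378.6,240.9)),('valvefoam',(417.1,132.7),(191.2,191.7)),('regfoam',(369.6,175.7),(280.9,183.7)),('vfloor',(422.2,147.4),(194.1,188)),('rfloor',(373.3,184.2),(281,178)),('carton',(356.6,283),(357.2,145.3)),('jar',(279.8,330.5),(423.6,162.5)),('driver',(341.5,150),(241.6,266.9))]
for n,s,t in a: print(n,*tri([ray(cs['scene'],s),ray(cs['top'],t)]))
im=cv2.imread("pics/a_top.png");cv2.imwrite("pics/b_t2.png",cv2.resize(im[205:285,310:470],None,fx=5,fy=5,interpolation=cv2.INTER_CUBIC))
im=cv2.imread("pics/a_scene.png");cv2.imwrite("pics/b_s2.png",cv2.resize(im[170:310,170:330],None,fx=4,fy=4,interpolation=cv2.INTER_CUBIC))
E
```

```text
valve [0.58508011 0.2625356  0.13988728] [-1.1 -0.5  1.1 -0.5  1.5  0.2 -1.4  0.8]
valve [0.58928682 0.26549789 0.14308226] [ 0.5 -0.5  1.1 -1.7  0.9  1.8 -2.6 -0.6]
reg [0.60007143 0.03711415 0.13780684] [-1.2 -0.6  1.1 -1.   1.4  0.6 -1.3  1. ]
reg [0.6038249  0.04259523 0.14754035] [ 0.7 -1.1  0.6 -2.2  0.6  2.7 -2.  -0.5]
valve [ 0.46210606 -0.39724485  0.03602148] [np.float64(0.0018420637494255948), np.float64(0.0018420637494255727)]
reg [ 0.45999401 -0.22596681  0.025692  ] [np.float64(0.001237755043925772), np.float64(0.0012377550439257251)]
valvefoam [0.584361   0.26736382 0.11420671] [np.float64(0.0014555409150823846), np.float64(0.0014555409150823423)]
regfoam [0.60172034 0.03443316 0.1159566 ] [np.float64(0.0022817433101425546), np.float64(0.0022817433101426257)]
vfloor [0.60401193 0.27566129 0.06693826] [np.float64(0.003374064584481136), np.float64(0.003374064584481259)]
rfloor [0.61857996 0.03426448 0.09851912] [np.float64(0.004608288546296532), np.float64(0.004608288546296597)]
carton [ 0.73629338 -0.17239643  0.01307844] [np.float64(0.001628129939898746), np.float64(0.0016281299398989261)]
jar [ 6.88721301e-01 -3.64410603e-01  5.02728759e-04] [np.float64(0.003027569728758688), np.float64(0.0030275697287586974)]
driver [0.39527719 0.15614453 0.00963003] [np.float64(0.006962281588076214), np.float64(0.00696228158807624)]
```

View pics/b_t2.png

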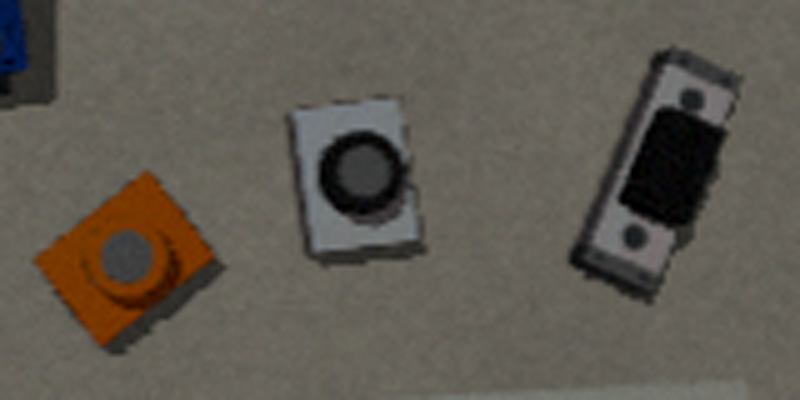

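View pics/b_s2.png

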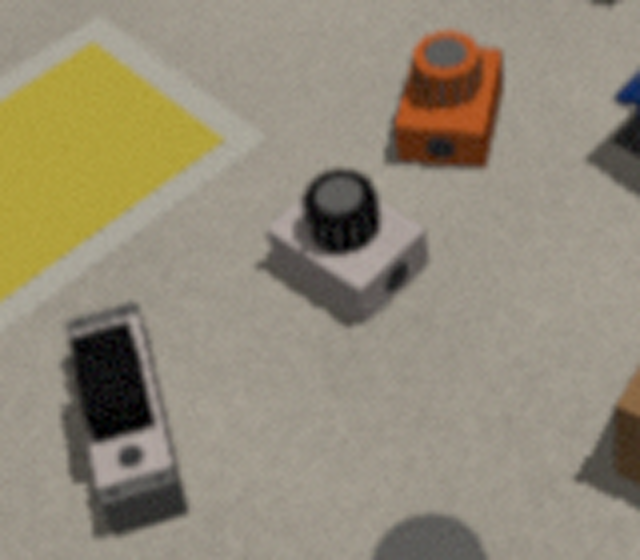

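```bash
cat >> h.py <<'E'
def down(yaw):
    # tool z down, tool x horizontal at angle yaw
    c,s=np.cos(yaw),np.sin(yaw); return np.array([[c,s,0],[s,-c,0],[0,0,-1.]])
def rel(p0,R0,p1,R1):
    d=R0.T@(np.array(p1)-p0)/.4; w=R.from_matrix(R0.T@R1).as_rotvec()/(np.pi/4); return np.round(d,4),np.round(w,4)
E
python3 - <<'E'
from workcell import arm
from h import *
s=arm.read_state();c=arm.get_calibration('wrist')
Rt=R.from_rotvec(s['tcp_rot']).as_matrix();print(Rt.round(3))
Rc=R.from_rotvec(c['orientation']).as_matrix()
pc=Rt.T@(c['xyz']-s['ee_pos']);Rr=Rt.T@Rc;print('cam in tool',pc,Rr.round(3).tolist())
P={'vf':[.587,.264,.112],'rf':[.602,.039,.112],'valve':[.462,-.397,.033],'reg':[.46,-.226,.033]}
for yaw in np.arange(-3.1,3.2,.3):
    Rn=down(yaw);p=np.array([.47,.15,.33])
    cc=dict(c);cc['xyz']=p+Rn@pc;cc['orientation']=R.from_matrix(Rn@Rr).as_rotvec()
    print(round(yaw,1),(Rn@Rr@[0,0,-1]).round(2),{k:proj(cc,v)[0].round().tolist() for k,v in P.items()})
E
```

```text
[[ 0.33   0.944  0.   ]
 [ 0.944 -0.33   0.   ]
 [ 0.     0.    -1.   ]]
cam in tool [-0.00018529 -0.06524195 -0.17819247] [[1.0, 0.001, 0.001], [0.001, -0.973, -0.229], [0.0, 0.229, -0.973]]
-3.1 [-0.01  0.23 -0.97] {'vf': [238.0, 253.0], 'rf': [221.0, 82.0], 'valve': [350.0, -304.0], 'reg': [344.0, -123.0]}
-2.8 [-0.08  0.22 -0.97] {'vf': [216.0, 225.0], 'rf': [252.0, 54.0], 'valve': [486.0, -266.0], 'reg': [428.0, -100.0]}
-2.5 [-0.14  0.18 -0.97] {'vf': [203.0, 192.0], 'rf': [291.0, 37.0], 'valve': [593.0, -181.0], 'reg': [497.0, -51.0]}
-2.2 [-0.18  0.14 -0.97] {'vf': [200.0, 155.0], 'rf': [334.0, 33.0], 'valve': [660.0, -69.0], 'reg': [544.0, 17.0]}
-1.9 [-0.22  0.07 -0.97] {'vf': [209.0, 118.0], 'rf': [376.0, 43.0], 'valve': [685.0, 50.0], 'reg': [565.0, 92.0]}
-1.6 [-0.23  0.01 -0.97] {'vf': [229.0, 85.0], 'rf': [412.0, 66.0], 'valve': [674.0, 162.0], 'reg': [563.0, 167.0]}
-1.3 [-0.22 -0.06 -0.97] {'vf': [259.0, 59.0], 'rf': [438.0, 98.0], 'valve': [636.0, 258.0], 'reg': [541.0, 233.0]}
-1.0 [-0.19 -0.12 -0.97] {'vf': [297.0, 44.0], 'rf': [453.0, 136.0], 'valve': [578.0, 334
[... 961 characters left out ...]
1.7 [ 0.23  0.03 -0.97] {'vf': [393.0, 267.0], 'rf': [234.0, 258.0], 'valve': [-34.0, 116.0], 'reg': [81.0, 130.0]}
2.0 [ 0.21  0.09 -0.97] {'vf': [362.0, 281.0], 'rf': [211.0, 229.0], 'valve': [-31.0, -0.0], 'reg': [91.0, 54.0]}
2.3 [ 0.17  0.15 -0.97] {'vf': [329.0, 287.0], 'rf': [197.0, 194.0], 'valve': [11.0, -118.0], 'reg': [125.0, -19.0]}
2.6 [ 0.12  0.2  -0.97] {'vf': [296.0, 284.0], 'rf': [193.0, 155.0], 'valve': [96.0, -221.0], 'reg': [184.0, -78.0]}
2.9 [ 0.06  0.22 -0.97] {'vf': [264.0, 272.0], 'rf': [202.0, 116.0], 'valve': [218.0, -288.0], 'reg': [262.0, -115.0]}
3.2 [-0.01  0.23 -0.97] {'vf': [236.0, 251.0], 'rf': [222.0, 81.0], 'valve': [358.0, -303.0], 'reg': [349.0, -122.0]}
```

```bash
cat >> h.py <<'E'
def cur():
    from workcell import arm
    s=arm.read_state(); return s['ee_pos'],R.from_rotvec(s['tcp_rot']).as_matrix()
E
python3 - <<'E'
from h import *
p,Rt=cur()
print(rel(p,Rt,[.36,.15,.36],down(1.71)))
E
```

```text
(array([-0.7244,  0.7261, -0.3863]), array([ 0.000e+00, -1.000e-04, -6.048e-01]))
```

Emit:
{"fn": "move_arm", "kwargs": {
  "motion": [
    [[0,0,-0.15,0,0,0],[0,0,-0.3,0,0,0],[-0.72,0.73,-0.39,0,0,-0.605],[-0.72,0.73,-0.39,0,0,-0.605],[-0.72,0.73,-0.39,0,0,-0.605],[-0.72,0.73,-0.39,0,0,-0.605],[-0.72,0.73,-0.39,0,0,-0.605],[-0.72,0.73,-0.39,0,0,-0.605],[-0.72,0.73,-0.39,0,0,-0.605],[-0.72,0.73,-0.39,0,0,-0.605]]
  ]
}}

```text
time_s: 2.3
ee_pos: [0.363, 0.149, 0.3617]
tcp_rot: [2.068, 2.364, 0.001]
force: [0.0, 0.1, 0.4]
width: 0.0939
```

Run:
```python
from workcell import arm
from h import *
import json
s=arm.read_state();c=arm.get_calibration('wrist');im=arm.capture('wrist')
print(s['time_s'],s['ee_pos'],s['tcp_rot'],s['joint_pos'].round(2),abs(s['qvel']).max(),s['force'])
cv2.imwrite('pics/c_w.png',im[:,:,::-1]);json.dump({k:np.array(v).tolist() for k,v in c.items()},open('c_w.json','w'))
for t in ["valve_foam","reg_foam","valve_floor","reg_floor"]:
    print(t,[(np.round(x['location'],1).tolist(),round(x['conf'],2)) for x in arm.tip_of('wrist',t)])
```

```text
2.3 [0.36299521 0.14898248 0.36171376] [2.06810266e+00 2.36408557e+00 6.29318117e-04] [ 0.24 -0.24  1.37 -0.    2.01 -1.46] 0.06960664527347044 [0.04004035 0.09517394 0.40005687]
valve_foam [([376.5, 321.6], 0.75)]
reg_foam [([237.2, 309.0], 0.73), ([97.6, 194.6], 0.22)]
valve_floor [([375.3, 315.8], 0.59)]
reg_floor [([374.0, 319.5], 0.41)]
```

View pics/c_w.png

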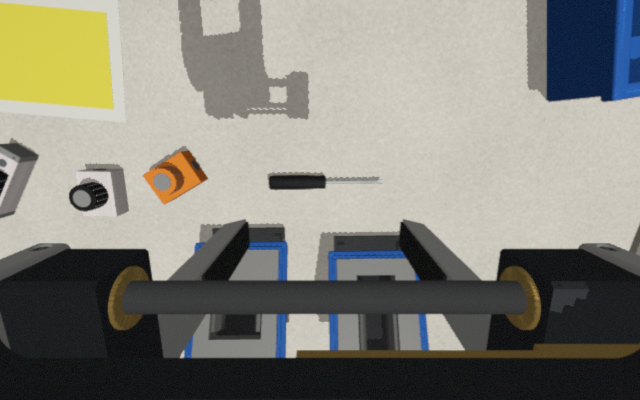

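Emit:
{"fn": "move_arm", "kwargs": {
  "motion": [
    [[-0.1,0.69,0,0,0,0],[-0.1,0.69,0,0,0,0],[-0.1,0.69,0,0,0,0],[-0.1,0.69,0,0,0,0],[-0.1,0.69,0,0,0,0],[-0.1,0.69,0,0,0,0],[-0.1,0.69,0,0,0,0],[-0.1,0.69,0,0,0,0]]
  ]
}}

```text
time_s: 3.55
ee_pos: [0.6395, 0.1507, 0.3635]
tcp_rot: [2.059, 2.371, 0.003]
force: [0.3, -0.1, 0.4]
width: 0.0943
```

```bash
cat > look.py <<'E'
import sys,json
from workcell import arm
from h import *
n=sys.argv[1]
s=arm.read_state();c=arm.get_calibration('wrist');im=arm.capture('wrist')
print(s['time_s'],s['ee_pos'],s['tcp_rot'],s['joint_pos'].round(2),abs(s['qvel']).max(),s['force'],s['width'])
cv2.imwrite(f'pics/{n}.png',im[:,:,::-1]);json.dump({k:np.array(v).tolist() for k,v in c.items()},open(f'{n}.json','w'))
for t in sys.argv[2:]:
    print(t,[(np.round(x['location'],1).tolist(),round(x['conf'],2)) for x in arm.tip_of('wrist',t)])
E
python3 look.py d_w valve_foam reg_foam valve_floor reg_floor
```

```text
3.55 [0.63953459 0.15066275 0.36345176] [2.05881152 2.37098123 0.00308266] [ 0.15  0.38  0.71  0.    2.05 -1.57] 0.005170337240464765 [ 0.29645863 -0.11798509  0.38567737] 0.09427385534023587
valve_foam [([410.0, 146.9], 0.69)]
reg_foam [([249.0, 131.4], 0.92)]
valve_floor [([407.8, 157.1], 0.84), ([89.4, 13.5], 0.6), ([348.9, 10.9], 0.42)]
reg_floor [([250.0, 142.4], 0.81)]
```

View pics/d_w.png

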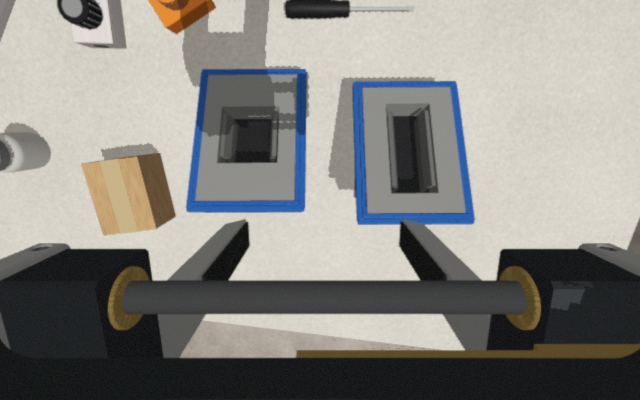

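Run:
```python
import cv2
im=cv2.imread("pics/d_w.png")
cv2.imwrite("pics/d1.png",cv2.resize(im[60:220,180:315],None,fx=3.7,fy=3.7,interpolation=cv2.INTER_CUBIC))
cv2.imwrite("pics/d2.png",cv2.resize(im[70:230,345:480],None,fx=3.7,fy=3.7,interpolation=cv2.INTER_CUBIC))
```

```text
(no output)
```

View pics/d1.png

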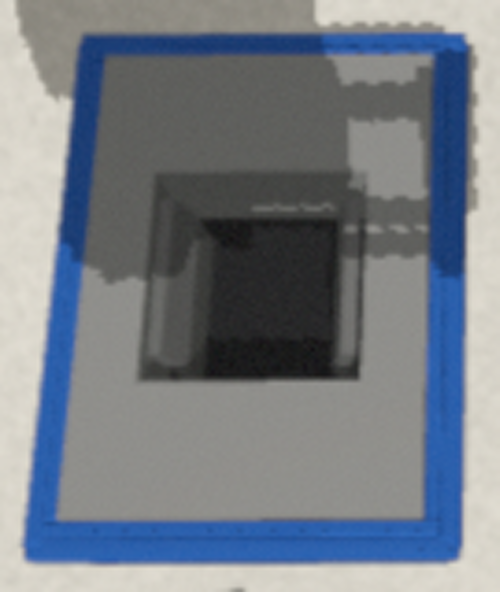

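View pics/d2.png

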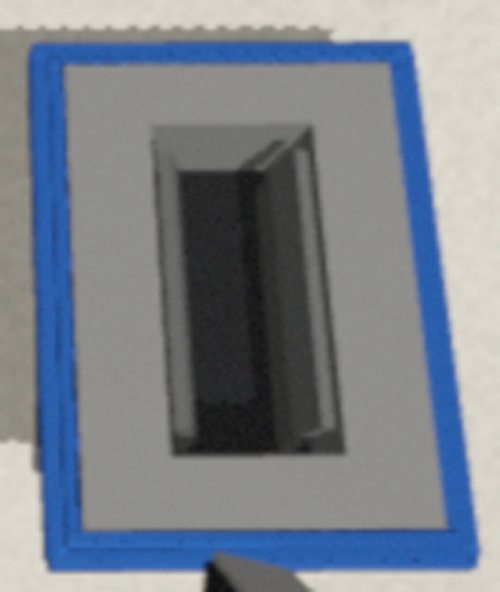

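```bash
cat > fit.py <<'E'
from h import *
import json
from scipy.optimize import least_squares
c=json.load(open('d_w.json'))
D={'reg':([(104,52),(434,52),(426,521),(56,521)],[(153,172),(367,174),(358,381),(138,381)],(180,60),(.043,.033)),
'valve':([(63,65),(391,63),(447,529),(82,530)],[(152,126),(314,127),(345,456),(172,455)],(345,70),(.068,.024))}
sg=np.array([[-1,-1],[-1,1],[1,1],[1,-1]])
for k,(F,Mo,o,h) in D.items():
    px=(np.array(F+Mo)+.5)/3.7-.5+np.array(o)
    M=np.vstack([np.c_[sg*[.095,.065],np.zeros(4)],np.c_[sg*h,np.zeros(4)]])
    P=lambda v:M@foamR(v[2]).T+[v[0],v[1],.112]
    r=least_squares(lambda v:(proj(c,P(v))-px).ravel(),[.59,.15,.14]);print(k,r.x.round(4),r.fun.round(1).tolist())
    r=least_squares(lambda v:(proj(c,P(v))-px)[4:].ravel(),[.59,.15,.14]);print(' mouth',r.x.round(4),r.fun.round(1).tolist())
    P2=lambda v:M@(R.from_euler('z',v[2])*R.from_euler('y',-v[4])*R.from_euler('x',v[5])).as_matrix().T+[v[0],v[1],v[3]]
    r=least_squares(lambda v:(proj(c,P2(v))-px).ravel(),[.59,.15,.14,.112,.49,0]);print(' free',r.x.round(4),r.fun.round(1).tolist())
E
python3 fit.py
```

```text
reg [0.6014 0.039  0.1437] [0.3, 0.8, -0.2, 0.4, -0.9, -0.6, -0.1, -0.3, 6.2, -0.1, -5.3, -0.8, -5.3, -0.0, 5.4, 0.2]
 mouth [0.6016 0.0387 0.1384] [6.1, -0.1, -5.4, -0.6, -5.7, 0.2, 5.0, 0.1]
 free [ 0.6001  0.0422  0.1618  0.1244  0.5263 -0.05  ] [-1.4, -0.2, 0.6, 0.7, 1.9, 0.1, -2.6, 0.9, 5.3, -0.8, -4.5, -1.1, -3.9, 0.1, 4.5, 0.2]
valve [0.5873 0.2656 0.1422] [0.5, -0.1, -0.3, 0.1, -0.1, 0.1, 0.2, 0.1, 5.2, -0.5, -5.7, -0.9, -5.4, 0.2, 5.6, 0.6]
 mouth [0.5873 0.2658 0.1403] [5.3, -0.5, -5.5, -0.8, -5.4, 0.3, 5.6, 0.6]
 free [0.5864 0.2628 0.1238 0.1204 0.535  0.0449] [-0.1, 0.5, 0.8, -0.0, 2.2, 0.6, -1.9, -0.1, 4.8, -0.4, -5.4, -1.0, -4.9, 0.1, 4.7, 0.3]
```

Run:
```python
from h import *
p,Rt=cur()
print(rel(p,Rt,[.5,-.30,.31],down(1.71)))
```

```text
(array([-1.0651, -0.504 ,  0.1304]), array([ 0.0016, -0.0001,  0.0005]))
```

Emit:
{"fn": "move_arm", "kwargs": {
  "motion": [
    [[-1,-0.5,0.13,0,0,0],[-1,-0.5,0.13,0,0,0],[-1,-0.5,0.13,0,0,0],[-1,-0.5,0.13,0,0,0],[-1,-0.5,0.13,0,0,0],[-1,-0.5,0.13,0,0,0],[-1,-0.5,0.13,0,0,0],[-1,-0.5,0.13,0,0,0],[-1,-0.5,0.13,0,0,0],[-1,-0.5,0.13,0,0,0],[-1,-0.5,0.13,0,0,0]]
  ]
}}

```text
time_s: 5.18
ee_pos: [0.4992, -0.2725, 0.31]
tcp_rot: [2.058, 2.373, 0.001]
force: [-0.3, 0.2, 0.7]
width: 0.0938
```

```bash
python3 look.py e_w valve_center regulator_center
```

```text
5.175 [ 0.49919106 -0.2725087   0.31003986] [2.05770570e+00 2.37277329e+00 7.77260157e-04] [-0.6   0.13  1.11  0.    1.89 -2.31] 0.0034061984869122484 [-0.32508387  0.18249404  0.74973092] 0.09377246600878683
valve_center [([240.7, 136.5], 0.78)]
regulator_center [([446.9, 132.0], 0.81), ([355.9, 148.8], 0.67)]
```

View pics/e_w.png

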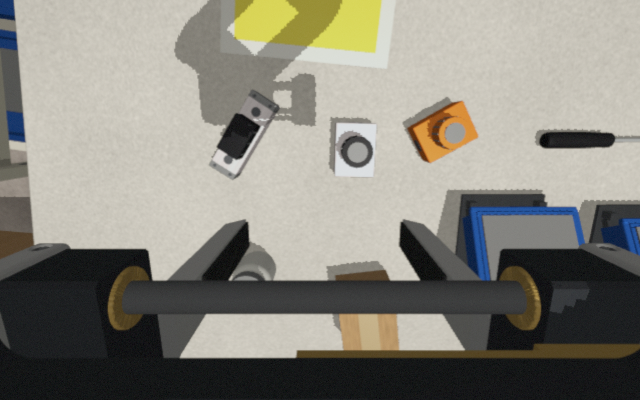

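Run:
```python
import cv2
im=cv2.imread("pics/e_w.png")
cv2.imwrite("pics/e1.png",cv2.resize(im[80:190,195:390],None,fx=4,fy=4,interpolation=cv2.INTER_CUBIC))
```

```text
(no output)
```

View pics/e1.png

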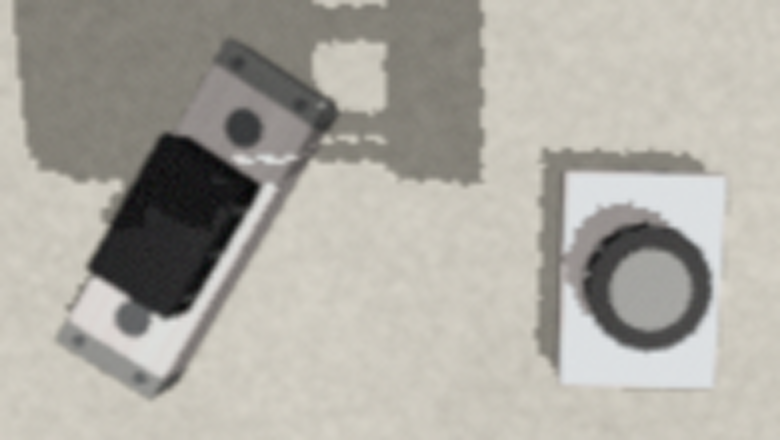

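Run:
```python
from h import *
import json
from scipy.optimize import least_squares
c=json.load(open('e_w.json'))
sg=np.array([[-1,-1],[-1,1],[1,1],[1,-1]])
D={'valve':([(225,39),(331,104),(157,394),(58,338)],(.065,.021)),'reg':([(567,172),(725,176),(713,387),(560,383)],(.04,.03))}
for k,(Mo,h) in D.items():
    px=(np.array(Mo)+.5)/4-.5+np.array([195,80])
    M=np.c_[sg*h,np.full(4,.036)]
    P=lambda v:M@R.from_euler('z',v[2]).as_matrix().T+[v[0],v[1],0]
    r=least_squares(lambda v:(proj(c,P(v))-px).ravel(),[.46,-.3,0]);print(k,r.x.round(4),r.fun.round(1).tolist())
    x=r.x
# knob top centre z=.066
print('knob',onz(c,(np.array([649,290])+.5)/4-.5+[195,80],.066))
for p in [(240.7,136.5),(355.9,148.8)]: print(onz(c,p,.033))
r=[ (331,104),(157,394)]
```

```text
valve [ 0.4663 -0.3988 -0.4349] [1.0, -1.4, 0.0, -0.8, -0.7, 1.8, -0.5, 0.7]
reg [ 0.4641 -0.232   0.1179] [-0.9, -0.8, 1.0, -0.8, 0.6, 0.9, -0.8, 1.0]
knob [ 0.46443993 -0.23217181  0.066     ]
[ 0.46829727 -0.4017018   0.033     ]
[ 0.46214738 -0.23050787  0.033     ]
```

Run:
```python
from h import *
p,Rt=cur()
print(rel(p,Rt,[.464,-.232,.10],down(1.689)))
```

```text
(array([ 0.114 , -0.0723,  0.5243]), array([0.0006, 0.0002, 0.0292]))
```

Emit:
{"fn": "move_arm", "kwargs": {
  "motion": [
    [[0.114,-0.072,0.26,0,0,0.03],[0.114,-0.072,0.4,0,0,0.03],[0.114,-0.072,0.524,0,0,0.03],[0.114,-0.072,0.524,0,0,0.03],[0.114,-0.072,0.524,0,0,0.03],[0.114,-0.072,0.524,0,0,0.03]]
  ]
}}

```text
time_s: 6.08
ee_pos: [0.4649, -0.2334, 0.1019]
tcp_rot: [2.086, 2.344, 0.001]
force: [-0.7, -0.3, 0.7]
width: 0.094
```

```bash
python3 look.py f_w
python3 - <<'E'
from h import *
p,Rt=cur()
print(rel(p,Rt,[.464,-.232,.038],down(1.689)))
E
```

```text
6.075 [ 0.46489118 -0.23344967  0.1018959 ] [2.08645428e+00 2.34420320e+00 9.27223364e-04] [-0.57  0.06  1.6   0.    1.47 -2.26] 0.027777495878418823 [-0.67516273 -0.28387365  0.65653268] 0.09397270317101727
(array([ 0.0052, -0.0031,  0.1612]), array([ 0.0046,  0.0037, -0.0028]))
```

View pics/f_w.png

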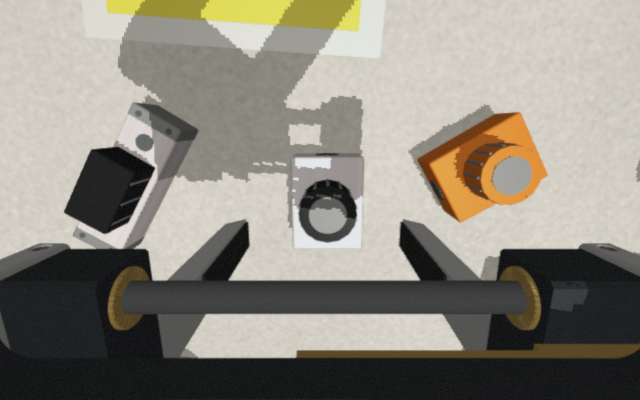

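Emit:
{"fn": "move_arm", "kwargs": {
  "motion": [
    [[0.005,-0.003,0.08,0,0,0],[0.005,-0.003,0.159,0,0,0],[0.005,-0.003,0.159,0,0,0],[0.005,-0.003,0.159,0,0,0]]
  ]
}}

```text
time_s: 6.62
ee_pos: [0.4637, -0.232, 0.0387]
tcp_rot: [2.087, 2.343, 0.001]
force: [0.3, 0.2, 0.4]
width: 0.0944
```

Emit:
{"fn": "move_arm", "kwargs": {
  "motion": [
    [[0,0,0,0,0,0],[0,0,0,0,0,0],[0,0,0,0,0,0],[0,0,0,0,0,0],[0,0,0,0,0,0],[0,0,0,0,0,0]]
  ],
  "claw": 0,
  "force": 50
}}

```text
time_s: 7.38
ee_pos: [0.4622, -0.2311, 0.0363]
tcp_rot: [2.089, 2.346, -0.0]
force: [0.2, -0.7, 0.1]
width: 0.0432
```

Emit:
{"fn": "move_arm", "kwargs": {
  "motion": [
    [[0,0,-0.15,0,0,0],[0,0,-0.3,0,0,0],[0,0,-0.45,0,0,0],[0,0,-0.5,0,0,0],[0,0,-0.5,0,0,0],[0,0,-0.5,0,0,0]]
  ]
}}

```text
time_s: 8.12
ee_pos: [0.4612, -0.2304, 0.2334]
tcp_rot: [-2.086, -2.342, 0.001]
force: [-0.2, -0.2, -4.1]
width: 0.0431
```

```bash
cat >> h.py <<'E'
FO={'reg':(np.array([.6015,.039,.112]),.142),'valve':(np.array([.5873,.2657,.112]),.1415)}
def ins(k,h,off=(0,0),dyaw=0):
    o,y=FO[k];F=foamR(y)
    Rt=np.c_[F[:,1],F[:,0],-F[:,2]]@R.from_euler('z',dyaw).as_matrix()
    return o+F@[off[0],off[1],h],Rt
def infoam(k,p):
    o,y=FO[k];return foamR(y).T@(p-o)
E
python3 look.py g_w
python3 - <<'E'
from h import *
p,Rt=cur()
print(rel(p,Rt,*ins('reg',.10)))
E
```

```text
8.125 [ 0.46115588 -0.23035867  0.23337925] [-2.08575577e+00 -2.34248520e+00  1.08772566e-03] [-0.57  0.01  1.4   0.    1.74 -2.26] 0.0132423737982601 [-0.21200273 -0.1507412  -4.06962779] 0.0431304246417941
(array([0.6248, 0.3096, 0.083 ]), array([-0.6277,  0.0034, -0.0339]))
```

View pics/g_w.png

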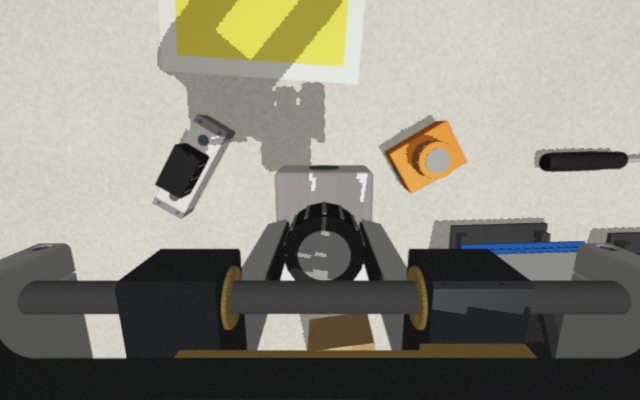

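Run:
```python
from h import *
import json
c=json.load(open('g_w.json'))
p=np.array([ 0.46115588,-0.23035867,0.23337925]);Rt=R.from_rotvec([-2.08575577e+00,-2.34248520e+00,1.08772566e-03]).as_matrix()
for z in (0,.0015,.003):
  print(z,proj(c,p+np.array([[-.03,-.04,z],[.03,-.04,z]])@Rt.T).round(1).tolist())
im=cv2.imread("pics/g_w.png")
cv2.imwrite("pics/g1.png",cv2.resize(im[150:290,240:410],None,fx=4,fy=4,interpolation=cv2.INTER_CUBIC))
```

```text
0 [[274.2, 169.2], [375.6, 169.1]]
0.0015 [[274.6, 168.8], [375.2, 168.7]]
0.003 [[275.0, 168.5], [374.8, 168.4]]
```

View pics/g1.png

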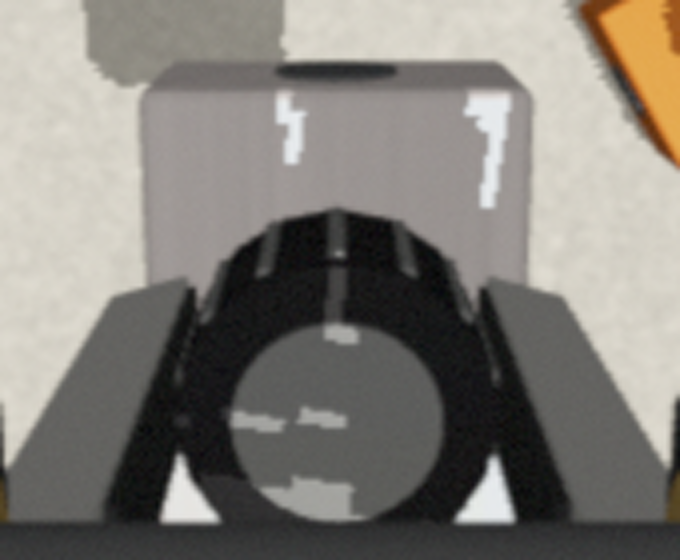

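Emit:
{"fn": "move_arm", "kwargs": {
  "motion": [
    [[0.2,0.09,-0.05,-0.1,0,0],[0.32,0.15,-0.05,-0.3,0,-0.01],[0.45,0.2,-0.02,-0.5,0,-0.02],[0.55,0.26,0.03,-0.628,0.003,-0.034],[0.625,0.307,0.083,-0.628,0.003,-0.034],[0.625,0.307,0.083,-0.628,0.003,-0.034],[0.625,0.307,0.083,-0.628,0.003,-0.034],[0.625,0.307,0.083,-0.628,0.003,-0.034]]
  ]
}}

```text
time_s: 9.18
ee_pos: [0.5555, 0.0303, 0.2036]
tcp_rot: [1.814, 2.09, 0.522]
force: [0.2, 0.0, -3.3]
width: 0.0431
```

```bash
python3 look.py h_w
python3 - <<'E'
from h import *
p,Rt=cur()
print(infoam('reg',p),rel(p,Rt,*ins('reg',.045,(-.001,0))))
im=cv2.imread("pics/h_w.png")
cv2.imwrite("pics/h1.png",cv2.resize(im[50:290,180:480],None,fx=2.6,fy=2.5,interpolation=cv2.INTER_CUBIC))
E
```

```text
9.175 [0.55545731 0.03030733 0.20356976] [1.8137035  2.09045811 0.52209871] [-0.12 -0.27  1.78  0.13  1.15 -1.86] 0.00828642902722769 [ 0.20524631  0.01549349 -3.32887385] 0.04309718284028774
[ 0.00187019 -0.00214934  0.10300641] (array([ 0.0061, -0.0079,  0.1449]), array([0.0067, 0.0063, 0.0008]))
```

View pics/h_w.png

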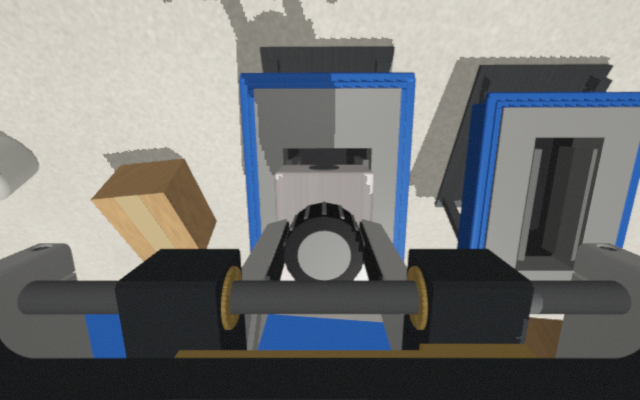

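Run:
```python
from h import *
import json
c=json.load(open('h_w.json'))
for k in FO:
    o,y=FO[k];h=(.043,.033) if k=='reg' else (.068,.024)
    M=np.array([[-.095,-.065,0],[-.095,.065,0],[-h[0],-h[1],0],[-h[0],h[1],0]])
    print(k,(proj(c,M@foamR(y).T+o)).round(1).tolist())
```

```text
reg [[253.7, 88.6], [401.9, 88.5], [291.6, 148.4], [363.5, 148.4]]
valve [[504.5, 107.8], [648.6, 107.6], [544.7, 137.9], [596.6, 137.9]]
```

View pics/h1.png

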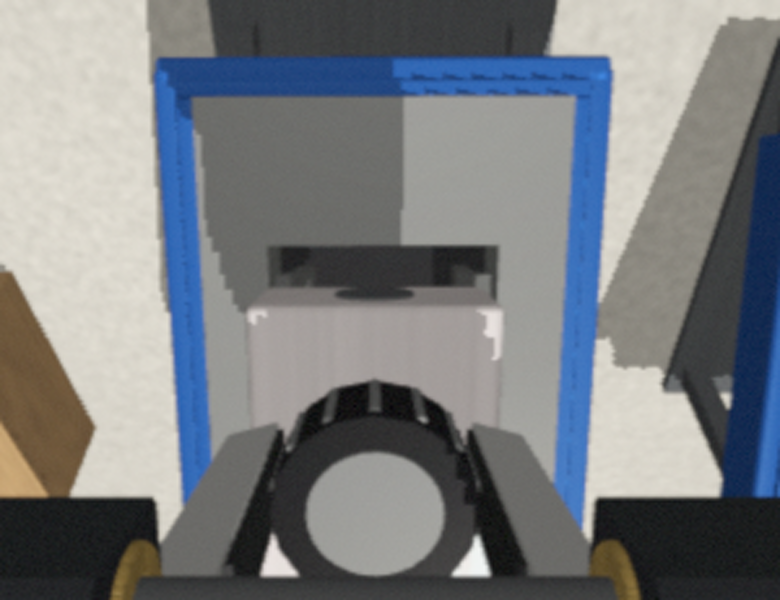

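Emit:
{"fn": "move_arm", "kwargs": {
  "motion": [
    [[0.006,-0.008,0.05,0.006,0.006,0],[0.006,-0.008,0.1,0.006,0.006,0],[0.006,-0.008,0.14,0.006,0.006,0],[0.006,-0.008,0.14,0.006,0.006,0],[0.006,-0.008,0.14,0.006,0.006,0]]
  ]
}}

```text
time_s: 9.85
ee_pos: [0.5787, 0.0369, 0.1526]
tcp_rot: [1.815, 2.098, 0.523]
force: [0.7, -0.9, -4.6]
width: 0.0434
```

```bash
python3 look.py i_w
python3 - <<'E'
from h import *
import json
p,Rt=cur()
print(infoam('reg',p),rel(p,Rt,*ins('reg',.002,(-.001,0))))
c=json.load(open('i_w.json'))
o,y=FO['reg'];h=(.043,.033)
M=np.array([[-.095,-.065,0],[-.095,.065,0],[-h[0],-h[1],0],[-h[0],h[1],0]])
print((proj(c,M@foamR(y).T+o)).round(1).tolist())
im=cv2.imread("pics/i_w.png")
cv2.imwrite("pics/i1.png",cv2.resize(im[50:290,180:480],None,fx=2.6,fy=2.5,interpolation=cv2.INTER_CUBIC))
E
```

```text
9.85 [0.57867434 0.03691564 0.15255654] [1.81545061 2.09799699 0.52339026] [-0.1  -0.18  1.81  0.13  1.04 -1.86] 0.01643094459147708 [ 0.68674733 -0.88810254 -4.58658664] 0.04337341470838615
[-0.00072807  0.0011645   0.04699885] (array([-0.003 , -0.0008,  0.1125]), array([ 0.0017, -0.001 ,  0.0025]))
[[230.5, 84.0], [416.2, 84.2], [278.7, 158.5], [367.9, 158.6]]
```

View pics/i1.png

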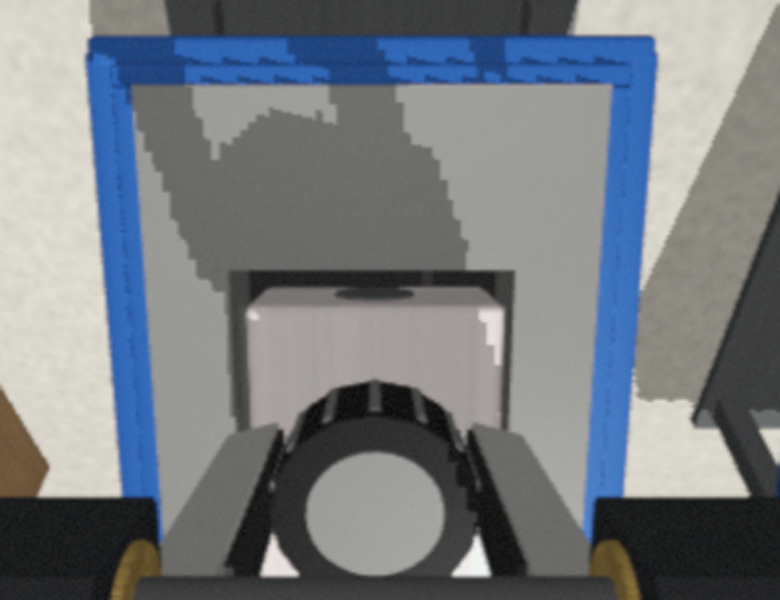

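Emit:
{"fn": "move_arm", "kwargs": {
  "motion": [
    [[-0.003,-0.001,0.02,0,0,0],[-0.003,-0.001,0.035,0,0,0],[-0.003,-0.001,0.05,0,0,0],[-0.003,-0.001,0.065,0,0,0],[-0.003,-0.001,0.08,0,0,0],[-0.003,-0.001,0.09,0,0,0],[-0.003,-0.001,0.09,0,0,0]]
  ],
  "force": 60
}}

```text
time_s: 10.78
ee_pos: [0.5966, 0.0384, 0.1234]
tcp_rot: [1.813, 2.095, 0.528]
force: [-4.6, 1.0, 5.0]
width: 0.0431
```

```bash
python3 look.py j_w
python3 - <<'E'
from h import *
from workcell import arm
p,Rt=cur();s=arm.read_state()
print(infoam('reg',p),rel(p,Rt,*ins('reg',.002,(-.001,0))))
print('force foam',foamR(.142).T@s['force'],s['torque'])
im=cv2.imread("pics/j_w.png")
cv2.imwrite("pics/j1.png",cv2.resize(im[50:290,180:480],None,fx=2.6,fy=2.5,interpolation=cv2.INTER_CUBIC))
E
```

```text
10.775 [0.59659596 0.03843781 0.12342066] [1.81284985 2.09483864 0.5277845 ] [-0.1  -0.12  1.82  0.14  0.96 -1.86] 0.0033214686815234433 [-4.61652925  0.95672611  5.03687894] 0.04307613290444054
[0.00096215 0.0001184  0.01237566] (array([-0.0003, -0.005 ,  0.0259]), array([ 0.0065, -0.0009,  0.0025]))
force foam [-2.61524019  1.1007609   7.10174896] [0.15803682 0.64666392 0.02730063]
```

View pics/j1.png

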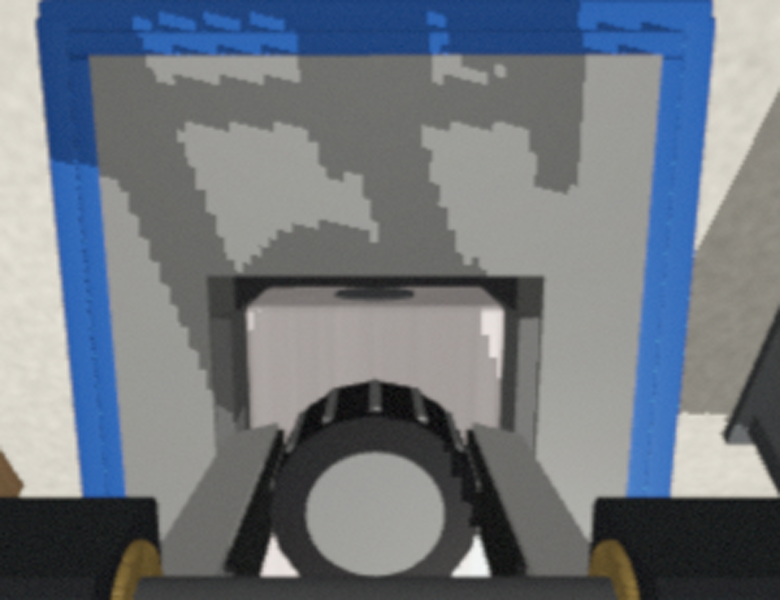

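Emit:
{"fn": "move_arm", "kwargs": {
  "motion": [
    [[0,-0.003,0.01,0.005,0,0],[0,-0.004,0.018,0.005,0,0],[0,-0.004,0.025,0.005,0,0],[0,-0.004,0.028,0.005,0,0],[0,-0.004,0.028,0.005,0,0],[0,-0.004,0.028,0.005,0,0]]
  ]
}}

```text
time_s: 11.58
ee_pos: [0.6011, 0.039, 0.1137]
tcp_rot: [1.814, 2.096, 0.526]
force: [-4.3, 0.3, 7.5]
width: 0.0432
```

```bash
python3 look.py k_w
python3 - <<'E'
from h import *
from workcell import arm
p,Rt=cur();s=arm.read_state()
print(infoam('reg',p),rel(p,Rt,*ins('reg',.002,(-.001,0))))
print('force foam',foamR(.142).T@s['force'],s['torque'])
im=cv2.imread("pics/k_w.png")
cv2.imwrite("pics/k1.png",cv2.resize(im[50:290,180:480],None,fx=2.6,fy=2.5,interpolation=cv2.INTER_CUBIC))
E
```

```text
11.575 [0.60111509 0.03902633 0.11368901] [1.81380626 2.09590297 0.52580429] [-0.09 -0.1   1.83  0.14  0.94 -1.86] 0.0019073526878127056 [-4.32833214  0.33099823  7.54188175] 0.04316802542153339
[4.64796057e-04 4.38392508e-05 1.66158923e-03] (array([-0.0001, -0.0037, -0.0009]), array([ 0.0042, -0.0007,  0.0024]))
force foam [-0.0507489   1.81725113  8.51786791] [0.32784282 0.47836475 0.06896367]
```

View pics/k1.png

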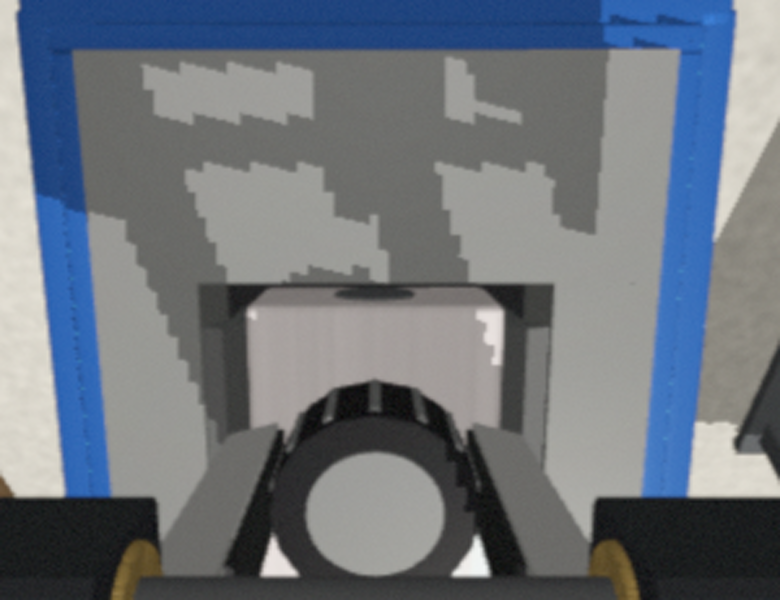

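Emit:
{"fn": "move_arm", "kwargs": {
  "motion": [
    [[0,0,0.003,0,0,0],[0,0,0.006,0,0,0],[0,0,0.006,0,0,0],[0,0,0.006,0,0,0]]
  ]
}}

```text
time_s: 12.12
ee_pos: [0.6017, 0.0391, 0.1127]
tcp_rot: [1.814, 2.096, 0.525]
force: [-12.4, -0.7, 13.8]
width: 0.0434
```

```bash
cat > st.py <<'E'
import sys
from h import *
from workcell import arm
k=sys.argv[1];p,Rt=cur();s=arm.read_state()
print(s['time_s'],'pos',infoam(k,p).round(4),'force foam',(foamR(.142).T@s['force']).round(2),s['torque'].round(2),s['width'])
E
python3 st.py reg
```

```text
12.125 pos [0.0005 0.     0.0006] force foam [-4.5   1.06 17.98] [0.36 1.19 0.14] 0.04343202165481409
```

Emit:
{"fn": "move_arm", "kwargs": {
  "motion": [
    [[0,-0.002,0.003,0,0,0],[0,-0.002,0.006,0,0,0],[0,-0.002,0.006,0,0,0],[0,-0.002,0.006,0,0,0]]
  ]
}}

```text
time_s: 12.62
ee_pos: [0.6017, 0.0391, 0.1127]
tcp_rot: [1.813, 2.096, 0.525]
force: [-24.3, -2.2, 26.1]
width: 0.0431
```

```bash
python3 st.py reg; python3 look.py l_w
```

```text
12.625 pos [0.0006 0.     0.0005] force foam [-9.23  1.24 34.46] [0.4  2.19 0.19] 0.043105159465966325
12.625 [0.60174629 0.03908514 0.11270522] [1.81265745 2.09642116 0.52539897] [-0.09 -0.1   1.83  0.14  0.94 -1.86] 0.0018772160981517664 [-24.25571802  -2.211475    26.09766038] 0.043105159465966325
```

View pics/l_w.png

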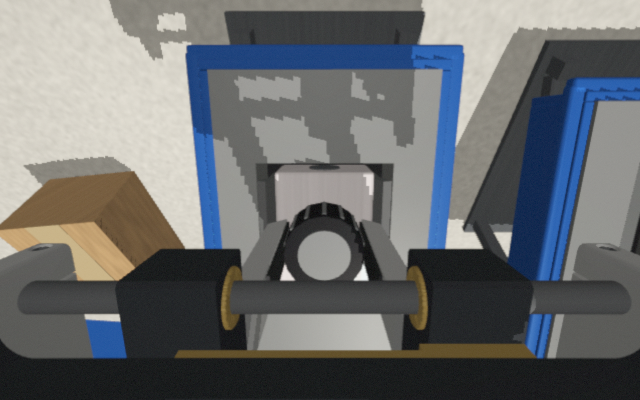

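Emit:
{"fn": "move_arm", "kwargs": {
  "motion": [
    [[0,0,-0.008,0,0,0],[0,0,-0.009,0,0,0],[0,0,-0.009,0,0,0]]
  ]
}}

```text
time_s: 13.05
ee_pos: [0.6016, 0.039, 0.1128]
tcp_rot: [1.813, 2.095, 0.527]
force: [-4.3, 1.2, 8.6]
width: 0.0434
```

```bash
python3 st.py reg
```

```text
13.05 pos [0.0005 0.     0.0007] force foam [0.37 1.81 9.49] [0.52 0.18 0.12] 0.043441148360525504
```

Still lightly pressing; open partly and withdraw.

Emit:
{"fn": "move_arm", "kwargs": {
  "motion": [
    [[0,0,-0.004,0,0,0],[0,0,-0.004,0,0,0],[0,0,-0.004,0,0,0],[0,0,-0.02,0,0,0],[0,0,-0.12,0,0,0],[0,0,-0.25,0,0,0],[0,0,-0.35,0,0,0],[0,0,-0.35,0,0,0],[0,0,-0.35,0,0,0]]
  ],
  "claw": 0.75
}}

```text
time_s: 14.18
ee_pos: [0.5334, 0.0297, 0.2302]
tcp_rot: [1.82, 2.103, 0.518]
force: [0.4, 0.4, -0.7]
width: 0.0699
```

```bash
python3 st.py reg; python3 look.py m_w regulator_center reg_foam
python3 - <<'E'
from h import *
im=cv2.imread("pics/m_w.png")
cv2.imwrite("pics/m1.png",cv2.resize(im[50:290,180:480],None,fx=2.6,fy=2.5,interpolation=cv2.INTER_CUBIC))
E
```

```text
14.175 pos [-0.0052  0.0004  0.1367] force foam [ 0.1   0.33 -0.82] [-0.03  0.24  0.02] 0.06988674431581154
14.175 [0.53337477 0.02965006 0.23022886] [1.81959213 2.1030867  0.51775431] [-0.14 -0.32  1.76  0.14  1.23 -1.87] 0.022622021282654472 [ 0.4218943   0.398134   -0.67560185] 0.06988674431581154
regulator_center [([326.4, 195.7], 0.65)]
reg_foam []
```

View pics/m1.png

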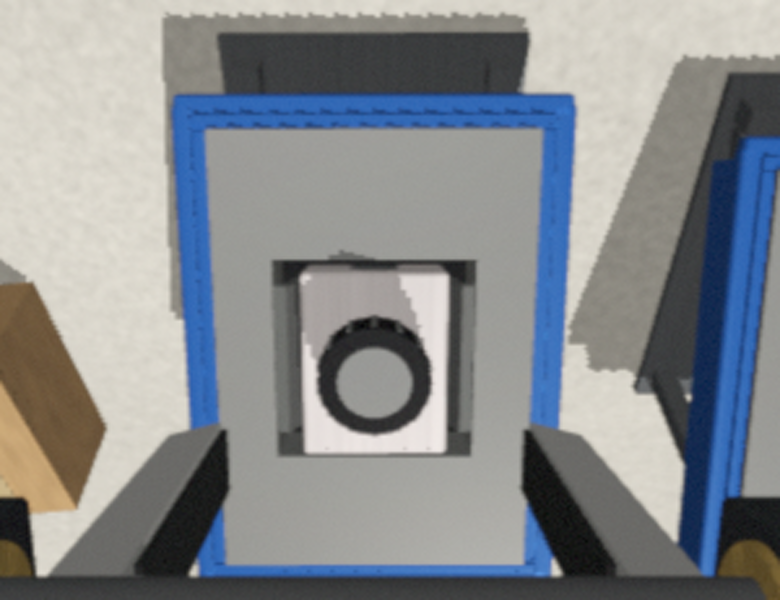

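Run:
```python
from h import *
import json
from scipy.optimize import least_squares
c=json.load(open('m_w.json'))
cv=lambda L:(np.array(L)+.5)/[2.6,2.5]-.5+[180,50]
sg=np.array([[-1,-1],[-1,1],[1,1],[1,-1]])
px=cv([(205,128),(543,128),(525,565),(226,565)])
M=np.c_[sg*[.095,.065],np.zeros(4)]
P=lambda v:M@foamR(v[2]).T+[v[0],v[1],.112]
r=least_squares(lambda v:(proj(c,P(v))-px).ravel(),[.6,.04,.14]);print(r.x,r.fun.round(1))
v=r.x
for b in (.0395,.039,.0385):
    B=np.c_[sg*[b,b-.01],np.zeros(4)]
    pb=cv([(299,269),(449,269),(447,453),(305,453)])
    Q=lambda w:(B@R.from_euler('z',w[3]).as_matrix().T+w[:3])@foamR(v[2]).T+[v[0],v[1],.112]
    r=least_squares(lambda w:(proj(c,Q(w))-pb).ravel(),[0,0,0,0]);print(b,r.x.round(4),r.fun.round(1))
    w=r.x
k=cv([(374,384)])
# knob top centre: at z=.030 above body top
for kz in (.030,.033): 
    o,d=ray(c,k[0]);F=foamR(v[2]);oo=F.T@(o-[v[0],v[1],.112]);dd=F.T@d;print(kz,(oo+dd*(kz-oo[2])/dd[2]).round(4))
```

```text
[0.60087075 0.03868947 0.14569373] [-0.3  0.1  0.5 -0.3 -0.3  0.2  0.1  0.4]
0.0395 [0.     0.0001 0.0046 0.0045] [ 0.1  0.2  0.2 -0.2 -0.1 -0.2 -0.2  0.1]
0.039 [-0.0009  0.0001  0.009   0.0045] [ 0.1  0.2  0.1 -0.2 -0.2 -0.2 -0.1  0.2]
0.0385 [-0.0019  0.0001  0.0135  0.0045] [ 0.2  0.1  0.  -0.3 -0.2 -0.1 -0.   0.2]
0.03 [ 0.0025 -0.0003  0.03  ]
0.033 [ 0.0017 -0.0002  0.033 ]
```

Run:
```python
from h import *
p,Rt=cur()
print(rel(p,Rt,[.50,-.38,.24],down(1.136)))
```

```text
(array([-1.0014, -0.1908, -0.1315]), array([ 0.5934, -0.1788,  0.7227]))
```

Emit:
{"fn": "move_arm", "kwargs": {
  "motion": [
    [[-0.12,-0.02,-0.1,0.1,0,0.1],[-1,-0.19,-0.13,0.593,-0.179,0.723],[-1,-0.19,-0.13,0.593,-0.179,0.723],[-1,-0.19,-0.13,0.593,-0.179,0.723],[-1,-0.19,-0.13,0.593,-0.179,0.723],[-1,-0.19,-0.13,0.593,-0.179,0.723],[-1,-0.19,-0.13,0.593,-0.179,0.723],[-1,-0.19,-0.13,0.593,-0.179,0.723],[-1,-0.19,-0.13,0.593,-0.179,0.723],[-1,-0.19,-0.13,0.593,-0.179,0.723],[-1,-0.19,-0.13,0.593,-0.179,0.723]]
  ]
}}

```text
time_s: 15.7
ee_pos: [0.5015, -0.3783, 0.2433]
tcp_rot: [2.643, 1.69, 0.006]
force: [-1.2, -0.3, -0.1]
width: 0.0703
```

```bash
python3 look.py n_w valve_center
python3 - <<'E'
from h import *
im=cv2.imread("pics/n_w.png")
cv2.imwrite("pics/n1.png",cv2.resize(im[40:280,180:480],None,fx=2.6,fy=2.5,interpolation=cv2.INTER_CUBIC))
E
```

```text
15.7 [ 0.50150744 -0.3783296   0.24334364] [2.64342716 1.68952264 0.00639275] [-0.74  0.26  1.1   0.    1.78 -1.87] 0.0036457443526963823 [-1.23858248 -0.31311579 -0.10741975] 0.07030521353730879
valve_center [([295.5, 157.6], 0.93)]
```

View pics/n1.png

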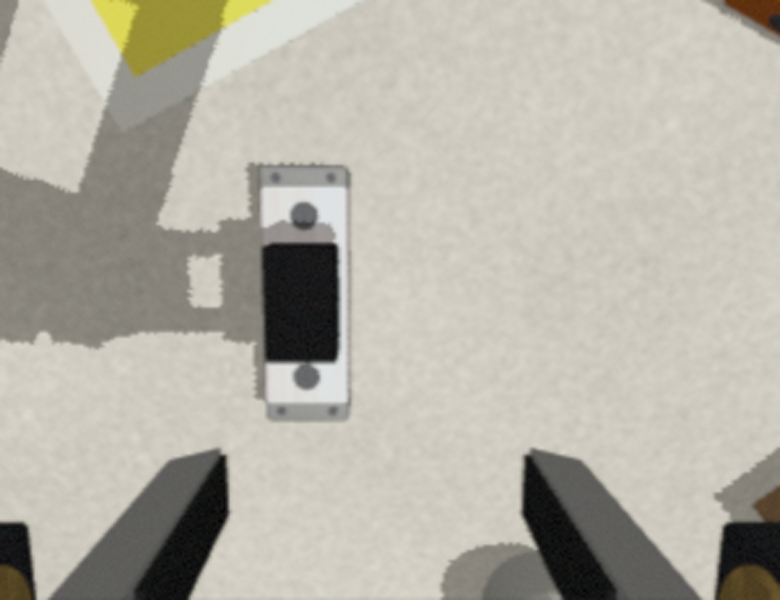

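Run:
```python
from h import *
import json
from scipy.optimize import least_squares
c=json.load(open('n_w.json'))
cv=lambda L:(np.array(L)+.5)/[2.6,2.5]-.5+[180,40]
sg=np.array([[-1,-1],[-1,1],[1,1],[1,-1]])
M=np.c_[sg*[.065,.021],np.full(4,.036)]
px=cv([(261,165),(348,166),(348,420),(267,420)])
P=lambda v:M@R.from_euler('z',v[2]).as_matrix().T+[v[0],v[1],0]
r=least_squares(lambda v:(proj(c,P(v))-px).ravel(),[.46,-.4,-.43]);print(r.x.round(4),r.fun.round(1).tolist())
v=r.x
# coil top 
C=np.c_[sg*[.028,.017],np.full(4,.066)]
px=cv([(263,243),(337,243),(336,360),(265,361)])
P=lambda v:C@R.from_euler('z',v[2]).as_matrix().T+[v[0],v[1],0]
r=least_squares(lambda v:(proj(c,P(v))-px).ravel(),v);print('coil',r.x.round(4),r.fun.round(1).tolist())
p,Rt=cur()
x,y,a=(v+r.x)/2
print(rel(p,Rt,[x,y,.10],down(a+np.pi/2)),a)
```

```text
[ 0.4672 -0.3996 -0.4436] [-0.5, -0.4, 0.5, -0.4, 0.3, 0.6, -0.3, 0.3]
coil [ 0.4662 -0.3992 -0.4461] [-0.7, -0.5, 0.4, -0.2, 0.7, 0.8, -0.4, 0.0]
(array([-0.0837, -0.059 ,  0.3578]), array([ 0.0074, -0.0014,  0.0139])) -0.4448522635825771
```

Emit:
{"fn": "move_arm", "kwargs": {
  "motion": [
    [[-0.084,-0.059,0.12,0.007,0,0.014],[-0.084,-0.059,0.25,0.007,0,0.014],[-0.084,-0.059,0.358,0.007,0,0.014],[-0.084,-0.059,0.358,0.007,0,0.014],[-0.084,-0.059,0.358,0.007,0,0.014]]
  ]
}}

```text
time_s: 16.42
ee_pos: [0.4671, -0.4009, 0.1016]
tcp_rot: [2.656, 1.674, 0.002]
force: [-0.7, -0.4, 0.4]
width: 0.0707
```

Run:
```python
from h import *
p,Rt=cur();print(p)
print(rel(p,Rt,[.4667,-.3994,.038],down(-.445+np.pi/2)))
```

```text
[ 0.46713507 -0.40086728  0.10159045]
(array([ 0.0028, -0.0029,  0.159 ]), array([ 0.0031, -0.0002, -0.001 ]))
```

Emit:
{"fn": "move_arm", "kwargs": {
  "motion": [
    [[0.003,-0.003,0.08,0.003,0,0],[0.003,-0.003,0.157,0.003,0,0],[0.003,-0.003,0.158,0.003,0,0],[0.003,-0.003,0.158,0.003,0,0],[0.003,-0.003,0.158,0.003,0,0]]
  ]
}}

```text
time_s: 17.05
ee_pos: [0.4669, -0.3999, 0.039]
tcp_rot: [2.657, 1.674, 0.001]
force: [-0.1, -0.0, 0.9]
width: 0.0705
```

Emit:
{"fn": "move_arm", "kwargs": {
  "motion": [
    [[0,0,0,0,0,0],[0,0,0,0,0,0],[0,0,0,0,0,0],[0,0,0,0,0,0],[0,0,0,0,0,0],[0,0,0,0,0,0]]
  ],
  "claw": 0,
  "force": 60
}}

```text
time_s: 17.8
ee_pos: [0.4656, -0.399, 0.0364]
tcp_rot: [-2.656, -1.673, 0.001]
force: [-0.9, -1.5, 1.4]
width: 0.0336
```

Emit:
{"fn": "move_arm", "kwargs": {
  "motion": [
    [[0,0,-0.15,0,0,0],[0,0,-0.3,0,0,0],[0,0,-0.45,0,0,0],[0,0,-0.5,0,0,0],[0,0,-0.5,0,0,0],[0,0,-0.5,0,0,0]]
  ]
}}

```text
time_s: 18.55
ee_pos: [0.4653, -0.3981, 0.2328]
tcp_rot: [-2.65, -1.67, 0.002]
force: [0.2, -0.1, -4.9]
width: 0.0339
```

```bash
python3 look.py o_w
python3 - <<'E'
from h import *
import json
p,Rt=cur();c=json.load(open('o_w.json'))
print(rel(p,Rt,*ins('valve',.10)))
for z in (.001,.002):
  print(proj(c,p+np.array([[-.021,-.065,z],[.021,-.065,z],[-.02,-.064,z],[.02,-.064,z]])@Rt.T).round(1).tolist())
im=cv2.imread("pics/o_w.png")
cv2.imwrite("pics/o1.png",cv2.resize(im[110:290,240:410],None,fx=4,fy=3.3,interpolation=cv2.INTER_CUBIC))
E
```

```text
18.55 [ 0.46530209 -0.39808773  0.23275761] [-2.65034899e+00 -1.67027057e+00  2.19569087e-03] [-0.8   0.23  1.15  0.    1.77 -1.93] 0.01445649133207674 [ 0.24127543 -0.13495297 -4.89718015] 0.03391156095749158
(array([ 1.5633, -0.5376,  0.0909]), array([-0.6135,  0.1752, -0.7352]))
[[287.8, 125.2], [360.6, 125.2], [289.5, 127.0], [358.8, 126.9]]
[[288.0, 125.2], [360.4, 125.2], [289.7, 127.0], [358.6, 126.9]]
```

View pics/o1.png

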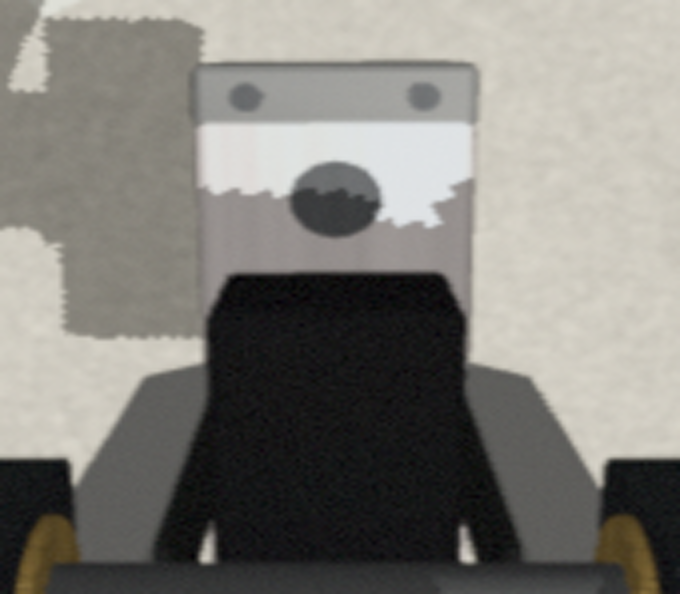

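Run:
```python
from h import *
p,Rt=cur()
pt,RT=ins('valve',.12,(-.001,0));print(pt)
print(rel(p,Rt,[.48,-.03,.30],down(1.4)))
print(rel(np.array([.48,-.03,.30]),down(1.4),pt,RT))
```

```text
[0.53065234 0.25763043 0.21748424]
(array([ 0.8466, -0.3651, -0.1625]), array([-0.0105, -0.0062, -0.3506]))
(array([0.7301, 0.0026, 0.2063]), array([-0.6171,  0.0972, -0.3897]))
```

Emit:
{"fn": "move_arm", "kwargs": {
  "motion": [
    [[0.12,-0.05,-0.05,0,0,-0.05],[0.25,-0.11,-0.1,0,0,-0.1],[0.39,-0.17,-0.14,0,0,-0.16],[0.53,-0.23,-0.16,0,0,-0.22],[0.67,-0.29,-0.1625,0,0,-0.28],[0.8,-0.34,-0.1625,-0.01,-0.006,-0.33],[0.847,-0.365,-0.1625,-0.01,-0.006,-0.35],[0.847,-0.365,-0.1625,-0.01,-0.006,-0.35]]
  ]
}}

```text
time_s: 19.6
ee_pos: [0.48, -0.0289, 0.3001]
tcp_rot: [2.398, 2.025, -0.003]
force: [-0.2, -0.7, -3.6]
width: 0.0335
```

Run:
```python
from h import *
p,Rt=cur();print(p)
print(rel(p,Rt,*ins('valve',.12,(-.001,0))))
```

```text
[ 0.47995116 -0.02893655  0.30005327]
(array([0.7283, 0.0049, 0.2038]), array([-0.6166,  0.1009, -0.3851]))
```

Emit:
{"fn": "move_arm", "kwargs": {
  "motion": [
    [[0.13,0,0,-0.1,0.02,-0.1],[0.27,0,0.03,-0.3,0.05,-0.2],[0.41,0,0.07,-0.45,0.07,-0.3],[0.55,0.003,0.12,-0.616,0.1,-0.385],[0.68,0.005,0.17,-0.616,0.1,-0.385],[0.728,0.005,0.204,-0.616,0.1,-0.385],[0.728,0.005,0.204,-0.616,0.1,-0.385],[0.728,0.005,0.204,-0.616,0.1,-0.385],[0.728,0.005,0.204,-0.616,0.1,-0.385]]
  ]
}}

```text
time_s: 20.72
ee_pos: [0.5333, 0.2543, 0.2202]
tcp_rot: [1.82, 2.087, 0.523]
force: [0.3, 0.3, -4.3]
width: 0.0337
```

```bash
python3 st.py valve; python3 look.py p_w
python3 - <<'E'
from h import *
import json
p,Rt=cur();c=json.load(open('p_w.json'))
print(rel(p,Rt,*ins('valve',.045,(-.001,0))))
o,y=FO['valve'];h=(.068,.024)
M=np.array([[-.095,-.065,0],[-.095,.065,0],[-h[0],-h[1],0],[-h[0],h[1],0]])
print((proj(c,M@foamR(y).T+o)).round(1).tolist())
im=cv2.imread("pics/p_w.png")
cv2.imwrite("pics/p1.png",cv2.resize(im[50:290,180:480],None,fx=2.6,fy=2.5,interpolation=cv2.INTER_CUBIC))
E
```

```text
20.725 pos [ 0.0021 -0.0037  0.1214] force foam [-1.68  0.24 -3.94] [-0.07  0.58  0.02] 0.033657949242787984
20.725 [0.53326884 0.25429406 0.22018867] [1.82039779 2.08701201 0.52280584] [ 0.43 -0.16  1.67 -0.15  1.17 -1.25] 0.00440529155143921 [ 0.33062239  0.29089453 -4.26454334] 0.033657949242787984
(array([ 0.0095, -0.0089,  0.1913]), array([ 0.0053,  0.0051, -0.0053]))
[[259.4, 90.8], [398.2, 89.9], [303.7, 120.2], [353.8, 120.0]]
```

View pics/p1.png

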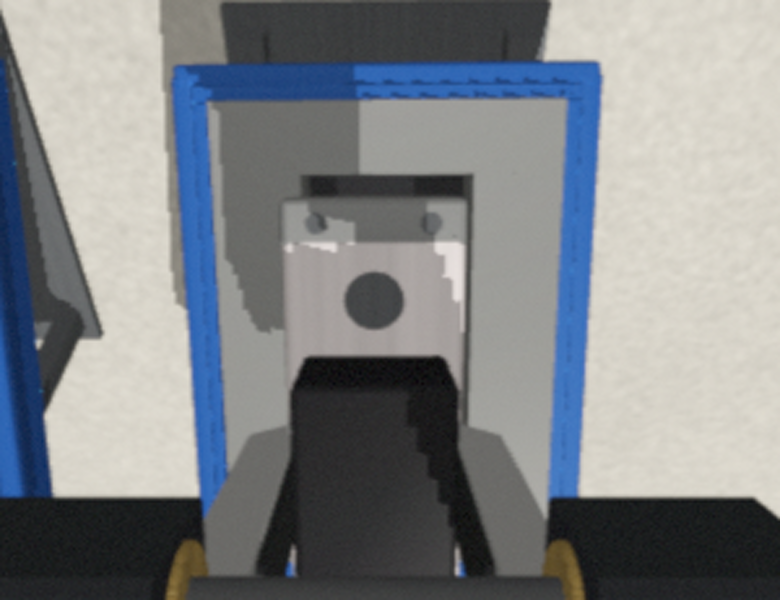

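Emit:
{"fn": "move_arm", "kwargs": {
  "motion": [
    [[0.009,-0.009,0.06,0.005,0.005,-0.005],[0.009,-0.009,0.12,0.005,0.005,-0.005],[0.009,-0.009,0.17,0.005,0.005,-0.005],[0.009,-0.009,0.19,0.005,0.005,-0.005],[0.009,-0.009,0.19,0.005,0.005,-0.005],[0.009,-0.009,0.19,0.005,0.005,-0.005]]
  ]
}}

```text
time_s: 21.52
ee_pos: [0.5651, 0.2637, 0.1522]
tcp_rot: [1.816, 2.097, 0.524]
force: [0.3, -0.3, -3.4]
width: 0.0339
```

```bash
python3 st.py valve; python3 look.py q_w
python3 - <<'E'
from h import *
import json
p,Rt=cur();c=json.load(open('q_w.json'))
print(rel(p,Rt,*ins('valve',.002,(-.001,0))))
o,y=FO['valve'];h=(.068,.024)
M=np.array([[-.095,-.065,0],[-.095,.065,0],[-h[0],-h[1],0],[-h[0],h[1],0]])
print((proj(c,M@foamR(y).T+o)).round(1).tolist())
im=cv2.imread("pics/q_w.png")
cv2.imwrite("pics/q1.png",cv2.resize(im[50:290,180:480],None,fx=2.6,fy=2.5,interpolation=cv2.INTER_CUBIC))
E
```

```text
21.525 pos [-0.0008  0.0011  0.0459] force foam [-1.36 -0.38 -3.13] [-0.06  0.58  0.01] 0.03390346747089548
21.525 [0.56507009 0.26366526 0.15218064] [1.81634752 2.09657901 0.52432297] [ 0.42 -0.06  1.71 -0.15  1.02 -1.25] 0.004999267534673611 [ 0.32288346 -0.33291329 -3.40303901] 0.03390346747089548
(array([-0.0032, -0.0005,  0.11  ]), array([ 0.0015, -0.0016,  0.0017]))
[[230.2, 83.4], [416.5, 83.5], [289.9, 123.3], [356.7, 123.3]]
```

View pics/q1.png

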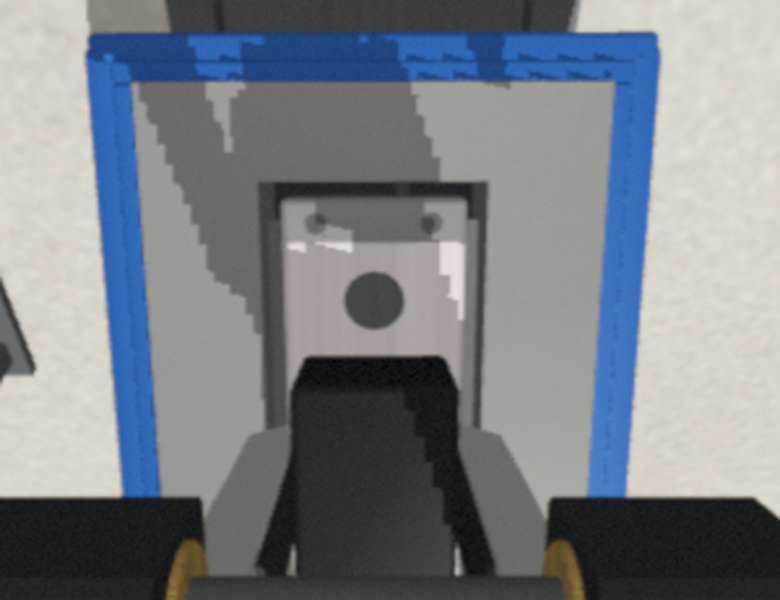

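Emit:
{"fn": "move_arm", "kwargs": {
  "motion": [
    [[-0.001,-0.001,0.02,0,0,0],[-0.002,-0.001,0.035,0,0,0],[-0.002,-0.001,0.05,0,0,0],[-0.002,-0.002,0.065,0,0,0],[-0.002,-0.003,0.08,0,0,0],[-0.002,-0.003,0.09,0,0,0],[-0.002,-0.003,0.09,0,0,0]]
  ]
}}

```text
time_s: 22.45
ee_pos: [0.5819, 0.2658, 0.1218]
tcp_rot: [1.815, 2.095, 0.529]
force: [-5.7, -0.1, 5.6]
width: 0.0337
```

```bash
python3 st.py valve; python3 look.py r_w
python3 - <<'E'
from h import *
p,Rt=cur()
print(rel(p,Rt,*ins('valve',.001,(-.001,0))))
im=cv2.imread("pics/r_w.png")
cv2.imwrite("pics/r1.png",cv2.resize(im[50:290,180:480],None,fx=2.6,fy=2.5,interpolation=cv2.INTER_CUBIC))
E
```

```text
22.45 pos [-0.      0.0009  0.0112] force foam [-2.34  0.73  7.55] [-0.06  0.61 -0.21] 0.033671902974144755
22.45 [0.58194595 0.26582291 0.12183484] [1.81495345 2.09464589 0.52864425] [ 0.41 -0.    1.72 -0.15  0.95 -1.25] 0.0014432108722479582 [-5.66011781 -0.06726859  5.56269497] 0.033671902974144755
(array([-0.0022, -0.0026,  0.0254]), array([ 0.0059, -0.0025,  0.0011]))
```

View pics/r1.png

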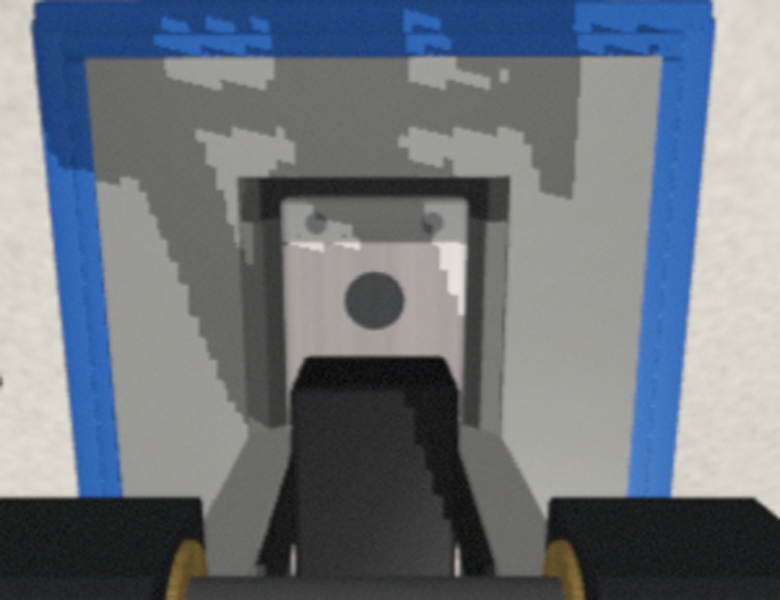

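Emit:
{"fn": "move_arm", "kwargs": {
  "motion": [
    [[-0.001,-0.002,0.01,0.004,0,0],[-0.001,-0.002,0.018,0.005,0,0],[-0.001,-0.002,0.025,0.005,0,0],[-0.001,-0.002,0.03,0.005,0,0],[-0.001,-0.002,0.03,0.005,0,0],[-0.001,-0.002,0.03,0.005,0,0]]
  ]
}}

```text
time_s: 23.25
ee_pos: [0.5872, 0.2665, 0.1129]
tcp_rot: [1.816, 2.096, 0.527]
force: [-8.1, -1.3, 11.6]
width: 0.0335
```

```bash
python3 st.py valve
```

```text
23.25 pos [0.0005 0.0008 0.0008] force foam [-1.81 -0.18 14.15] [-0.13  1.16 -0.18] 0.033487279871789406
```

Emit:
{"fn": "move_arm", "kwargs": {
  "motion": [
    [[0,-0.001,0.003,0,0,0],[0,-0.001,0.007,0,0,0],[0,-0.001,0.007,0,0,0],[0,-0.001,0.007,0,0,0]]
  ]
}}

```text
time_s: 23.75
ee_pos: [0.5872, 0.2665, 0.1129]
tcp_rot: [1.817, 2.096, 0.527]
force: [-22.3, -6.2, 25.3]
width: 0.0335
```

```bash
python3 st.py valve
```

```text
23.75 pos [0.0005 0.0008 0.0008] force foam [-8.35 -2.98 33.1 ] [-0.6   2.26 -0.37] 0.03346262539579893
```

Emit:
{"fn": "move_arm", "kwargs": {
  "motion": [
    [[0,0,-0.007,0,0,0],[0,0,-0.009,0,0,0],[0,0,-0.009,0,0,0]]
  ]
}}

```text
time_s: 24.12
ee_pos: [0.5872, 0.2665, 0.1129]
tcp_rot: [1.816, 2.096, 0.529]
force: [-4.3, -0.9, 9.3]
width: 0.0335
```

Emit:
{"fn": "move_arm", "kwargs": {
  "motion": [
    [[0,0,-0.004,0,0,0],[0,0,-0.004,0,0,0],[0,0,-0.004,0,0,0],[0,0,-0.02,0,0,0],[0,0,-0.12,0,0,0],[0,0,-0.25,0,0,0],[0,0,-0.35,0,0,0],[0,0,-0.35,0,0,0],[0,0,-0.35,0,0,0]]
  ],
  "claw": 0.65
}}

```text
time_s: 25.25
ee_pos: [0.5195, 0.2557, 0.2296]
tcp_rot: [1.82, 2.102, 0.514]
force: [0.1, 0.5, 0.1]
width: 0.0608
```

```bash
python3 st.py valve; python3 look.py s_w
python3 - <<'E'
from h import *
from workcell import arm
im=cv2.imread("pics/s_w.png")
cv2.imwrite("pics/s1.png",cv2.resize(im[50:290,180:480],None,fx=2.6,fy=2.5,interpolation=cv2.INTER_CUBIC))
for n in ('scene','top'): cv2.imwrite(f"pics/s_{n}.png",arm.capture(n)[:,:,::-1])
im=cv2.imread("pics/s_scene.png")
cv2.imwrite("pics/s_sc.png",cv2.resize(im[100:240,300:480],None,fx=4.2,fy=4.2,interpolation=cv2.INTER_CUBIC))
E
```

```text
25.25 pos [-0.0053 -0.0003  0.136 ] force foam [ 0.2   0.46 -0.05] [-0.01  0.19 -0.02] 0.0607777754003354
25.25 [0.5195117  0.25569665 0.22964374] [1.82037154 2.10212467 0.51441825] [ 0.44 -0.19  1.66 -0.15  1.21 -1.25] 0.0241097650204194 [0.12934325 0.48449846 0.05344271] 0.0607777754003354
```

View pics/s1.png

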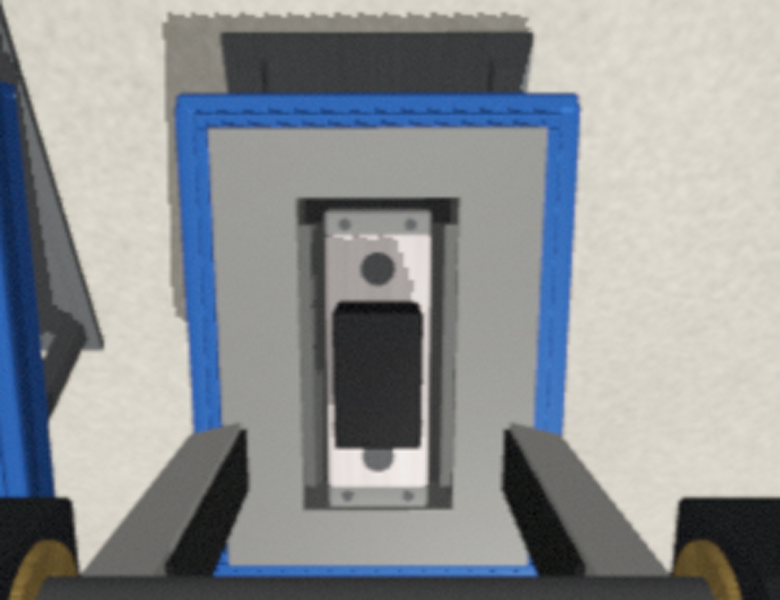

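View pics/s_sc.png

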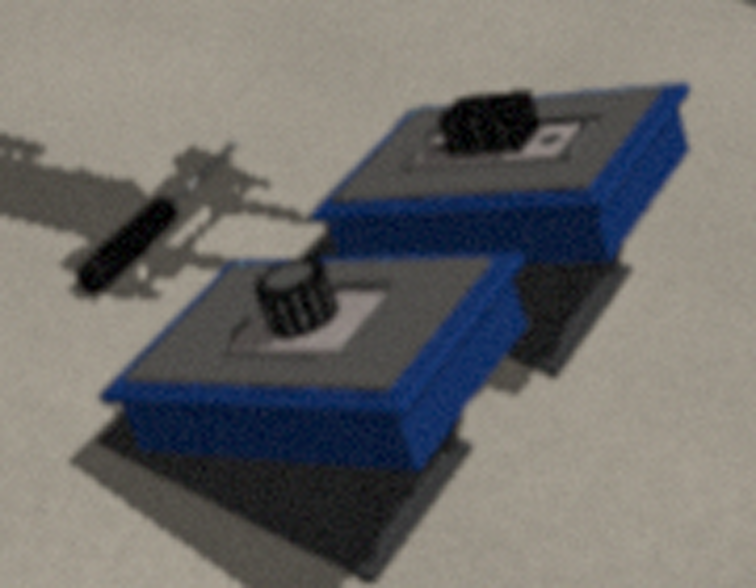

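View pics/s_top.png

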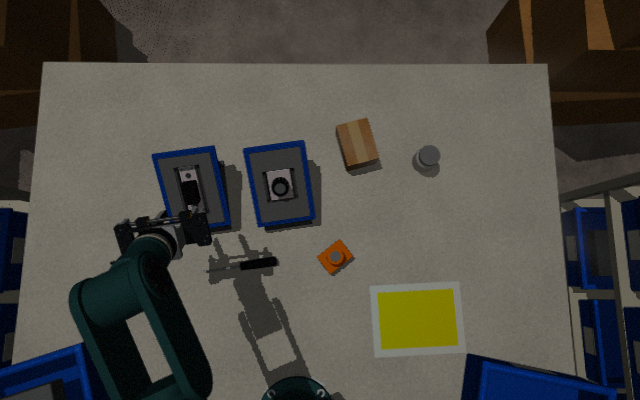

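Run:
```python
from h import *
p,Rt=cur()
print(rel(p,Rt,*ins('reg',.12,(0,0))))
print(rel(p,Rt,*ins('reg',.05,(0,0))))
```

```text
(array([-0.5647, -0.0261,  0.0174]), array([-0.0123,  0.0012,  0.002 ]))
(array([-0.5646, -0.0244,  0.1923]), array([-0.0123,  0.0012,  0.002 ]))
```

Emit:
{"fn": "move_arm", "kwargs": {
  "motion": [
    [[-0.12,-0.01,0,0,0,0],[-0.26,-0.02,0,0,0,0],[-0.4,-0.026,0.017,-0.012,0,0],[-0.565,-0.026,0.017,-0.012,0,0],[-0.565,-0.026,0.017,-0.012,0,0],[-0.565,-0.025,0.12,-0.012,0,0],[-0.565,-0.025,0.192,-0.012,0,0],[-0.565,-0.025,0.192,-0.012,0,0],[-0.565,-0.025,0.192,-0.012,0,0]]
  ],
  "claw": 0,
  "force": 20
}}

```text
time_s: 26.52
ee_pos: [0.579, 0.0369, 0.1596]
tcp_rot: [1.813, 2.096, 0.528]
force: [0.6, -1.0, 0.5]
width: 0.0004
```

```bash
python3 st.py reg; python3 look.py t_w
python3 - <<'E'
from h import *
p,Rt=cur()
print(rel(p,Rt,*ins('reg',.03,(0,0))))
E
```

```text
26.525 pos [0.0025 0.0011 0.0526] force foam [ 0.62 -1.04  0.25] [-0.02  0.2   0.02] 0.00043996265461235446
26.525 [0.5790349  0.03691935 0.15960575] [1.81281347 2.09563721 0.52757211] [-0.11 -0.19  1.81  0.14  1.04 -1.86] 0.02286488418379343 [ 0.56883158 -0.96636151  0.51352647] 0.00043996265461235446
(array([-0.0023, -0.0081,  0.0581]), array([ 0.0078, -0.0008,  0.0028]))
```

View pics/t_w.png

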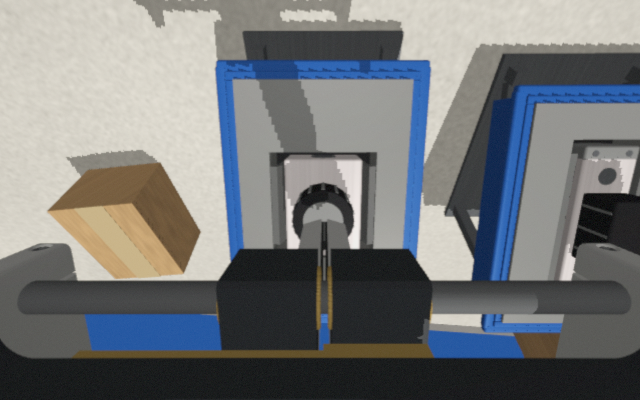

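Fingers shut above the knob (centre about (323,215)). Descend to h≈0.030 to feel the knob's top.

Emit:
{"fn": "move_arm", "kwargs": {
  "motion": [
    [[-0.002,-0.008,0.025,0.006,0,0],[-0.002,-0.008,0.045,0.006,0,0],[-0.002,-0.008,0.05,0.006,0,0],[-0.002,-0.008,0.053,0.006,0,0],[-0.002,-0.008,0.056,0.006,0,0],[-0.002,-0.008,0.056,0.006,0,0]]
  ]
}}

```text
time_s: 27.32
ee_pos: [0.5865, 0.0363, 0.1385]
tcp_rot: [1.816, 2.098, 0.522]
force: [-4.5, -0.8, 3.5]
width: 0.0005
```

```bash
python3 st.py reg
```

```text
27.325 pos [-0.001  -0.0005  0.0306] force foam [-2.36 -0.21  5.23] [-0.1   0.71 -0.08] 0.0004955200677577427
```

Emit:
{"fn": "move_arm", "kwargs": {
  "motion": [
    [[0,0,0.003,0,0,0],[0,0,0.006,0,0,0],[0,0,0.008,0,0,0],[0,0,0.008,0,0,0]]
  ]
}}

```text
time_s: 27.82
ee_pos: [0.5868, 0.0363, 0.1385]
tcp_rot: [1.815, 2.099, 0.52]
force: [-21.6, -1.6, 19.3]
width: 0.0002
```

```bash
python3 st.py reg
```

```text
27.825 pos [-0.0008 -0.0006  0.0304] force foam [-9.99  1.48 27.15] [-0.14  2.36  0.05] 0.00021345067515335427
```

Emit:
{"fn": "move_arm", "kwargs": {
  "motion": [
    [[0,0,-0.02,0,0,0],[0,0,-0.15,0,0,0],[0,0,-0.3,0,0,0],[0,0,-0.4,0,0,0],[0,0,-0.4,0,0,0],[0,0,-0.4,0,0,0],[0,0,-0.4,0,0,0]]
  ]
}}

```text
time_s: 28.7
ee_pos: [0.5135, 0.0261, 0.2733]
tcp_rot: [1.82, 2.101, 0.52]
force: [-0.0, -1.2, -0.2]
width: 0.0003
```

```bash
python3 look.py u_w
python3 - <<'E'
from h import *
from workcell import arm
import json
from scipy.optimize import least_squares
# valve pose from s_w, face-referenced
c=json.load(open('s_w.json'))
cv=lambda L:(np.array(L)+.5)/[2.6,2.5]-.5+[180,50]
sg=np.array([[-1,-1],[-1,1],[1,1],[1,-1]])
px=cv([(209,128),(547,128),(528,565),(229,565)])
M=np.c_[sg*[.095,.065],np.zeros(4)]
r=least_squares(lambda v:(proj(c,M@foamR(v[2]).T+[v[0],v[1],.112])-px).ravel(),[.58,.26,.14]);v=r.x;print(v.round(4),r.fun.round(1))
B=np.c_[sg*[.065,.021],np.zeros(4)];pb=cv([(324,210),(432,210),(428,507),(329,507)])
r=least_squares(lambda w:(proj(c,(B@R.from_euler('z',w[3]).as_matrix().T+w[:3])@foamR(v[2]).T+[v[0],v[1],.112])-pb).ravel(),[0,0,0,0]);print(r.x.round(4),r.fun.round(1))
cs=arm.get_calibration('scene')
for n in ('scene','top'):
    arm.capture(n)
    for t in ('carton','jar','driver','valve_center','regulator_center'): print(n,t,[(np.round(x['location'],1).tolist(),round(x['conf'],2)) for x in arm.tip_of(n,t)][:2])
im=cv2.imread("pics/u_w.png")
E
```

```text
28.7 [0.51354443 0.02611757 0.27326223] [1.8197859  2.10081271 0.51959262] [-0.15 -0.37  1.72  0.14  1.33 -1.87] 0.0044119333317422516 [-0.0085431  -1.21856531 -0.16474109] 0.0002760358970802105
[0.5863 0.2657 0.1445] [-0.5 -0.1  0.6 -0.3 -0.1  0.6 -0.   0.6]
[ 0.002   0.     -0.0016  0.0008] [ 0.2 -0.  -0.2 -0.1 -0.2  0.   0.2  0.1]
scene carton [([356.7, 281.5], 0.91)]
scene jar [([281.8, 328.4], 0.81)]
scene driver [([343.2, 152.9], 0.82), ([278.3, 330.1], 0.57)]
scene valve_center [([419.9, 133.3], 0.89)]
scene regulator_center [([376.0, 176.6], 0.57)]
top carton [([355.0, 146.6], 0.73)]
top jar [([421.6, 160.9], 0.74), ([190.9, 192.3], 0.32)]
top driver [([239.4, 265.5], 0.54)]
top valve_center [([191.1, 192.3], 0.6), ([278.6, 184.5], 0.54)]
top regulator_center [([277.9, 186.8], 0.94), ([331.5, 253.6], 0.67)]
```

View pics/u_w.png

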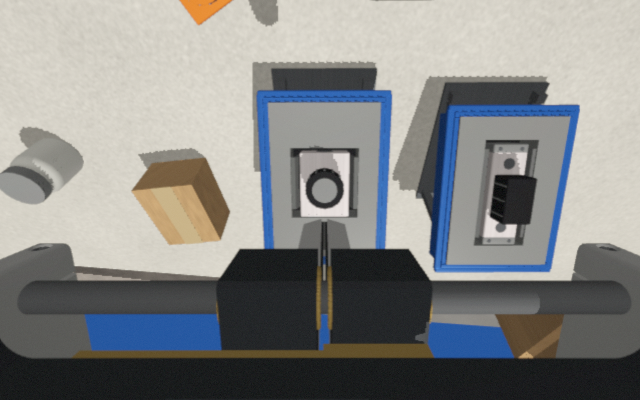

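Both parts sit home: regulator at about (325,185) in the picture and valve at about (510,195). Everything else is in place and the gripper is clear. Handing in.

Run:
```python
from workcell import arm
print(arm.job_done())
```

```text
the job is handed in; nothing more can be done
None
```

I pressed the regulator (the silver one, not the orange look-alike) and the valve into their cutouts, knob and coil outward, released both, and handed the job in at about 29 s.

**Seating:** Both met a hard stop at about 33–34 N, with the tool at the same height for both parts (0.5–0.8 mm above the foam face). For the regulator I also touched the top of the knob afterwards. It sat 30.4 mm above the foam and held under 27 N, which matches the 30 mm expected when flush. I did not repeat that touch on the valve.

**Position in the cutouts:** From the wrist pictures, the valve is about 2 mm up-slope of centre, 0 mm across, about 1.6 mm below flush and 0.001 rad off square to the cutout. The regulator is within about 1–2 mm of centre and about 0.005 rad off. Height from the pictures alone was not reliable: the regulator fit gave anything from 0 to several millimetres proud depending on the edge rounding assumed, so I went by the touch result.

**Everything else:** The carton, jar and screwdriver show at the same pixels as at the start, within the network's 2–3 px scatter. The gripper was clear and touching nothing at the end.

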